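# Put the two chisels back in their sprung clips

### The arm

A 6-joint arm with a two-finger parallel gripper is mounted at the origin on the work surface. World frame = base frame: x ahead of the robot, y to its left, z up, the work surface at z = 0. Lengths are in m, angles in rad, forces in N, time in s.
With the tool pointing down it reaches from about 0.3 to 0.75 m from the base axis. Payload 8.5 kg.
Tool frame: the origin (TCP) lies midway between the tips of the shut fingers; the grasp point (between the pads) lies 19 mm behind it (env.pinch_z is the distance from the TCP to the grasp point, in m); z points along the fingers, y is the direction in which the jaws open and shut (so a half turn about z gives the same grasp; the last joint's range is limited). The gripper opens to 88 mm and grips with 3 to 60 N. Pads are 18 mm wide; open, the fingers measure 123 mm over their backs; the gripper's body (75 mm by 187 mm) begins 45 mm behind the grasp point.
Start: joints at [0.98, 0.381, 1.297, -0, 1.464, -0.215], TCP at [0.202, 0.512, 0.201] pointing down, gripper open.
Joint ranges: [-3.11, 3.11], [-0.89, 2.33], [0.22, 2.48], [-1.42, 4.56], [0.17, 2.85], [-2.88, 2.88]. Speed limits (rad/s): [2.39, 2.39, 3.14, 3.14, 3.14, 3.14].

### API

Orientations are given as a unit quaternion [x, y, z, w].
In Python, from rig import env gives the robot as it stands. The module is installed in compiled form; this text tells all that it offers.
- The arm moves only by the tool play_rows, never from a script. Its argument "moves" is a list of rows, each an object of numbers: "x", "y", "z": the shift along the world's x, y, z in m; "turn": the turn about the world's z in rad; "hand": the opening, from 0 (shut) to 1 (fully open). In form: [{"x": .., "y": .., "z": .., "turn": .., "hand": ..}, ...]. A call has 1 to 8 rows; each row shifts and turns the commanded pose from where the row before left it; what a row does not reach is not made up. A row lasts 1/8 s, in which the tool goes at most 62.5 mm and 10.7 degrees, less where a joint would pass 70% of its speed; a pose out of reach is approached as far as the arm can. A call is refused whole if a number of a shift passes 0.0625 or a number of a turn 0.188, either way. A call with a gripper value outside its range is refused whole. The fingers move at their own pace and stop on an object; "squeeze" is the grip in N (left out, the last holds). Time passes only in rows, so rows that do not move let the fingers close. It gives the time, the measured TCP pose, the force and the opening at its end, in the units of the state.
- env.read_state(): the state, without advancing time (a new reading comes with each control period).
- env.snapshot(name): name is "scene" or "top" or "wrist"; returns a dict with "pixels" (400x640x3 uint8, red, green, blue), "fx", "fy", "cx", "cy" (pixels), "rvec" (rotation vector, rad) and "tvec" (3), from world to camera coordinates, as OpenCV has them. Camera axes: x right, y down, z forward; pixel columns grow to the right and rows downward; lengths in m; the calibration is good to about 2 mm. A picture is of the moment at which its call begins. There is no depth.
- env.sign_off(): hands the job in, once; it reports no verdict.
Trained networks look in a picture, given as the dict that the camera call returned (one of the last four; its "shot" number tells which), for a name from the list of things; names that differ only in an ending like _2 or _b are one class to them, and where a whole thing is asked for, a point or a joint stands for the part that bears it (a point fixed in the world has none). Each returns a list of dicts, best first, with "conf" (0 to 1); they miss things now and then, are a little off and sometimes report something else, mostly with a low value. They report only what shows in the picture. A call takes as long as a camera call.
- env.boxes_of(target, picture): "rect" ([centre column, centre row, width, height] in pixels, round what is visible of it).
- env.landmark_of(target, picture): "xy" ([column, row] in pixels: a listed point, or the origin of a listed thing).
The state is a dict: "time_s": time; "joint_pos": joint angles; "qvel": joint speeds; "tau": joint torques, N m; "ee_pos": TCP position; "eef_rot": TCP orientation; "force": force on the tool from outside, world axes, zero at the start; "moment": the same for the moment, N m; "width": opening from 0.0 (shut) to 1.0 (fully open).
Only numpy, scipy, OpenCV 4.12 (cv2) and the standard library are available. Lean on these libraries where they do the work, as an engineer would, in place of code of your own. Each camera call takes 0.05 s, during which the arm holds its last target.

### The job

Put both chisels away on the sloping stands: the thick-handled one in the wide clip and the thin-handled one in the narrow clip. Press each handle squarely down past the sprung jaw, its middle midway between the prongs, until it is fully home and the jaw has closed over it, with the blade lying between the wooden guard strips; let go of both, and leave everything else on the bench where it is.

Things in the scene. Friction and masses are not known exactly. Their poses are not given: they have to be found in the camera images.
- chisel_big: the thick-handled chisel: octagonal wooden handle, 34 mm across flats, 110 mm long; steel ferrule and flat blade 26 mm wide; 200 mm over all, about 220 g. Origin on the axis at the handle's middle, the balance point about 20 mm bladewards; +x along the axis to the blade; z square to a flat. Starts lying level on a flat, z up, axis 17 mm above the table
- chisel_small: the thin-handled chisel: octagonal wooden handle, 26 mm across flats, 110 mm long; steel ferrule and flat blade 16 mm wide; 200 mm over all, about 130 g. Origin on the axis at the handle's middle, the balance point about 20 mm bladewards; +x along the axis to the blade; z square to a flat. Starts lying level on a flat, z up, axis 13 mm above the table
- chisel_big_tip (a point): tip of the thick-handled chisel's blade, on the axis, 145 mm from the handle's middle
- chisel_small_tip (a point): tip of the thin-handled chisel's blade, on the axis, 145 mm from the handle's middle
- clip_big: spring clip for the thick-handled chisel, fixed on a board sloping 35 degrees. Origin on the board's surface, 42 mm above the table, under the clip's middle; +x along the clip to the guard strips; +y up the slope; +z square out of the board. Prongs 14 mm wide at x = -36 and 36 mm, 58 mm free between. Slot 36.5 mm wide, centred on y = 0. Board x -70 to 150, y -50 to 55 mm
- clip_small: spring clip for the thin-handled chisel, fixed on a board sloping 35 degrees. Origin on the board's surface, 42 mm above the table, under the clip's middle; +x along the clip to the guard strips; +y up the slope; +z square out of the board. Prongs 14 mm wide at x = -36 and 36 mm, 58 mm free between. Slot 28.5 mm wide, centred on y = 0. Board x -70 to 150, y -50 to 55 mm
- clip_big_home (a point): where the middle of the thick handle is when home: on the slot's middle, 32 mm square out from the board, axes as the clip. The handle rests on flat seats 15 mm above the board. Fixed fork wall on the -y side, 53 mm high, flared at the top
- clip_big_mouth (a point): point on the slot's middle 85 mm square out from the board: a handle with its axis here is clear of the jaw. Pushed from here along the clip's -z it meets the jaw at about 65 mm, takes about 8 to 15 N, and snaps home at 32 mm onto hard seats
- clip_big_guard (a point): midway between the two wooden guard strips, level with their tops (30 mm above the board), 118 mm along the clip's +x; strips 52 mm long, 44 mm apart; the blade ends up between them
- clip_small_home (a point): where the middle of the thin handle is when home: on the slot's middle, 32 mm square out from the board, axes as the clip. The handle rests on flat seats 19 mm above the board. Fixed fork wall on the -y side, 53 mm high, flared at the top
- clip_small_mouth (a point): point on the slot's middle 85 mm square out from the board: a handle with its axis here is clear of the jaw. Pushed from here along the clip's -z it meets the jaw at about 60 mm, takes about 8 to 15 N, and snaps home at 32 mm onto hard seats
- clip_small_guard (a point): midway between the two wooden guard strips, level with their tops (30 mm above the board), 118 mm along the clip's +x; strips 52 mm long, 34 mm apart; the blade ends up between them
- jaw_big (a joint): sprung jaw of the wide clip, on the +y side of the slot, about 66 mm high, hinged along the clip 6 mm above the board: 0 rad closed, as it starts, and growing to 0.5 as it swings up the slope. Its two noses overhang a seated handle by 5 mm; flared above as a lead-in. Opens about 0.1 to let the handle past; spring 3.5 N m/rad, 0.21 N m at 0
- jaw_small (a joint): sprung jaw of the narrow clip, on the +y side of the slot, about 66 mm high, hinged along the clip 6 mm above the board: 0 rad closed, as it starts, and growing to 0.5 as it swings up the slope. Its two noses overhang a seated handle by 5 mm; flared above as a lead-in. Opens about 0.1 to let the handle past; spring 3.5 N m/rad, 0.21 N m at 0
- glue_bottle: white glue bottle, upright, 42 mm across, 120 mm tall; origin at the centre of its foot. Not to be disturbed
- offcut: pale wooden offcut, 70 x 36 x 60 mm tall; origin at the centre of its underside. Not to be disturbed
- sanding_block: cork sanding block, 66 x 112 x 30 mm; origin at the centre of its underside. Not to be disturbed
- mallet: wooden mallet lying flat: head 60 x 110 x 75 mm, handle 26 mm thick, 250 mm over all; origin on the table below it, 110 mm from the head's centre. Not to be disturbed
- try_square: try square lying flat: stock 110 x 22 x 18 mm, steel blade 160 mm; origin under the middle of the stock. Not to be disturbed
- tin: open aluminium tin, 76 mm across, 100 mm tall; origin at the centre of its foot. Not to be disturbed

How it is judged:
By the outcome, as a careful person would: the job done as asked, in the order asked, and still so for the second after the job is handed in, with the robot touching nothing.
It also fails if it takes over 58 s, if anything falls off the work surface, if the arm or the gripper's body presses on something with over 40 N, if the wrist force passes 120 N, or if a joint passes its speed limit or range.

## Working session

There is one attempt and no reset: what is moved stays moved. The work goes in short steps, Python scripts to look and compute and a tool call to move; the robot and the scene stay as the last step left them, time stands still between calls to the robot, and variables do not carry over. Pictures are saved under pics/ and viewed, and the job is handed in when it is done.

Besides the shell and the picture viewer there is one more tool, called after "Call:" in YAML: its name, and indented under it one key for each argument. play_rows: Moves the arm, as the interface text tells. Its arguments: {"type":"object","properties":{"moves":{"type":"array"},"squeeze":{"type":"number"}},"required":["moves"]}

```bash
mkdir -p pics
cat > h.py <<'E'
import numpy as np, cv2
from rig import env
def cam(s):
    R=cv2.Rodrigues(np.array(s["rvec"],float))[0]; t=np.array(s["tvec"],float).reshape(3)
    K=np.array([[s["fx"],0,s["cx"]],[0,s["fy"],s["cy"]],[0,0,1.]]); return K,R,t
def proj(s,P):
    K,R,t=cam(s); p=(np.atleast_2d(P)@R.T+t)@K.T; return p[:,:2]/p[:,2:]
def onplane(s,uv,z):
    K,R,t=cam(s); d=R.T@np.linalg.inv(K)@np.array([uv[0],uv[1],1.]); c=-R.T@t
    return c+d*(z-c[2])/d[2]
def tri(obs):
    A=[];b=[]
    for s,uv in obs:
        K,R,t=cam(s); d=R.T@np.linalg.inv(K)@np.array([uv[0],uv[1],1.]); d/=np.linalg.norm(d); c=-R.T@t
        M=np.eye(3)-np.outer(d,d); A.append(M); b.append(M@c)
    A=np.vstack(A);b=np.hstack(b); x=np.linalg.lstsq(A,b,rcond=None)[0]
    return x,np.linalg.norm(A@x-b)
def save(s,n): cv2.imwrite("pics/"+n,cv2.cvtColor(s["pixels"],cv2.COLOR_RGB2BGR))
E
python3 - <<'E'
from h import *
np.set_printoptions(precision=4,suppress=True)
S={n:env.snapshot(n) for n in("scene","top","wrist")}
for n in S: save(S[n],n+"0.png"); K,R,t=cam(S[n]); print(n,-R.T@t,R[2],S[n]["fx"])
for nm in "chisel_big chisel_small chisel_big_tip chisel_small_tip clip_big clip_small clip_big_home clip_small_home clip_big_mouth clip_small_mouth clip_big_guard clip_small_guard glue_bottle offcut sanding_block mallet try_square tin".split():
    o=[]
    for n in("scene","top"):
        r=env.landmark_of(nm,S[n]); 
        if r: o.append((S[n],r[0]["xy"])); print(nm,n,np.array(r[0]["xy"]),round(r[0]["conf"],2),len(r))
    if len(o)==2: print("   tri",*tri(o))
print(env.read_state(),env.pinch_z)
E
```

```text
scene [ 1.4574 -0.3307  0.8988] [-0.681   0.3429 -0.647 ] 477.24931794902784
top [0.2775 0.11   1.7015] [ 0.1882  0.0036 -0.9821] 514.707665107602
wrist [0.1286 0.5401 0.3844] [ 0.2774 -0.1113 -0.9543] 281.5458487013485
chisel_big scene [145.2 240. ] 0.75 1
chisel_big top [455.6 234.3] 0.95 1
   tri [ 0.454  -0.3238  0.0158] 0.00571695214979852
chisel_small scene [263.  229.4] 0.65 3
chisel_small top [367.4 209.4] 0.73 1
   tri [ 0.5406 -0.0323 -0.0006] 0.0017235385061426225
chisel_big_tip scene [164.3 271.1] 0.81 2
chisel_big_tip top [445.6 193.4] 0.67 2
   tri [ 0.5893 -0.3011  0.0176] 0.011679754327067485
chisel_small_tip scene [274.5 261.4] 0.57 1
chisel_small_tip top [375.3 167.7] 0.96 1
   tri [ 0.6799 -0.0584  0.0176] 0.0037860751809491847
clip_big scene [304.1 185.2] 0.69 3
clip_big top [316.  233.8] 0.86 2
   tri [0.455  0.1373 0.0325] 0.000482301065175537
clip_small scene [359.9 162.3] 0.76 1
clip_small top [252.  237.8] 0.76 2
   tri [0.4401 0.3411 0.039 ] 0.005347241694975344
clip_big_home scene [296.3 181.2] 0.95 1
clip_big_home top [320.9 228.3] 0.88 1
   tri [0.4668 0.
[... 1217 characters left out ...]
quare scene [349.7 272.3] 0.85 2
try_square top [320.6 142.6] 0.61 1
   tri [ 0.774   0.1167 -0.0182] 0.009916938789677523
tin scene [248.1 311.9] 0.9 1
tin top [323.3 229.7] 0.51 1
   tri [ 0.4968  0.0114 -0.4056] 0.14968444272514927
{'time_s': 1.95, 'joint_pos': array([ 0.9797,  0.3806,  1.2974,  0.    ,  1.4636, -0.2153]), 'qvel': array([-0.001 ,  0.0012,  0.    ,  0.0009, -0.0004,  0.0009]), 'tau': array([ -0.0002, -43.7796, -22.4733,   0.0714,   0.0314,   0.    ]), 'ee_pos': array([0.2018, 0.5116, 0.2014]), 'eef_rot': array([ 0.1868,  0.9824,  0.    , -0.    ]), 'force': array([ 0.1188,  0.1649, -0.0044]), 'moment': array([-0.0431, -0.0138, -0.0429]), 'width': 0.9988656210103796} 0.0187
```

View pictures.

View pics/scene0.png

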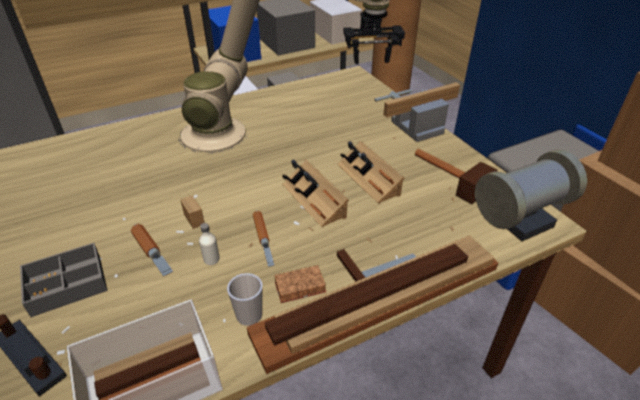

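View pics/top0.png

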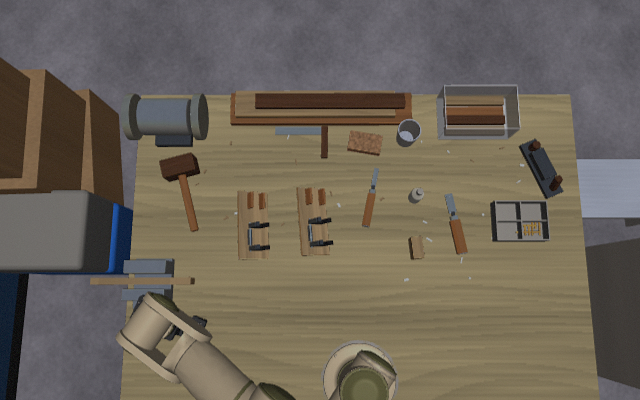

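Run:
```python
import cv2
a=cv2.imread("pics/top0.png"); b=a[150:290,220:480]
cv2.imwrite("pics/top0z.png",cv2.resize(b,None,fx=3,fy=3,interpolation=cv2.INTER_CUBIC))
a=cv2.imread("pics/scene0.png"); b=a[130:300,120:420]
cv2.imwrite("pics/scene0z.png",cv2.resize(b,None,fx=2.66,fy=2.66,interpolation=cv2.INTER_CUBIC))
```

```text
(no output)
```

View pics/top0z.png

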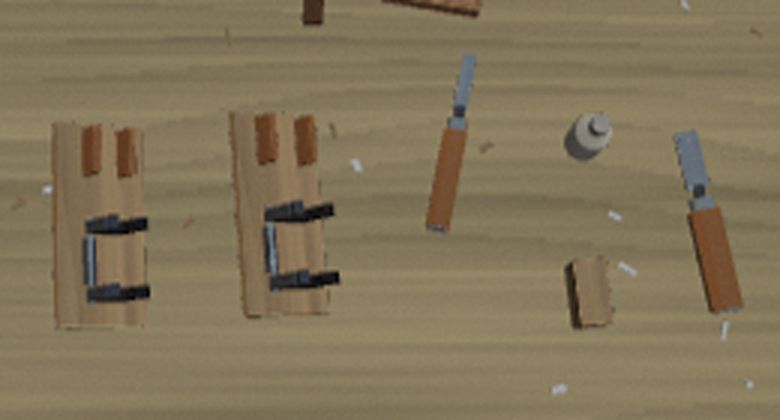

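View pics/scene0z.png

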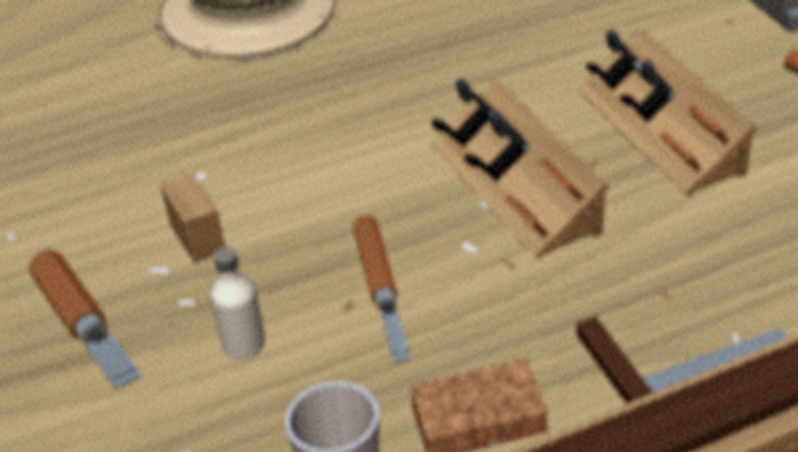

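Call:
play_rows:
  moves:
    - {"x": 0.05,"y": -0.06,"z": 0.02,"turn": 0.12}
    - {"x": 0.05,"y": -0.06,"z": 0.02,"turn": 0.12}
    - {"x": 0.05,"y": -0.06,"z": 0.0,"turn": 0.14}
    - {"x": 0.04,"y": -0.05}
    - {"x": 0,"y": 0}

```text
validation failed for argument at $.mo...
```

Run:
```python
from h import *
np.set_printoptions(precision=4,suppress=True)
s=env.snapshot("wrist"); save(s,"w1.png"); st=env.read_state(); print(st["ee_pos"],st["eef_rot"],st["time_s"])
import pickle; pickle.dump(s,open("w1.pkl","wb"))
```

```text
[0.2018 0.5116 0.2013] [ 0.1868  0.9824 -0.     -0.    ] 2.0
```

View pics/w1.png

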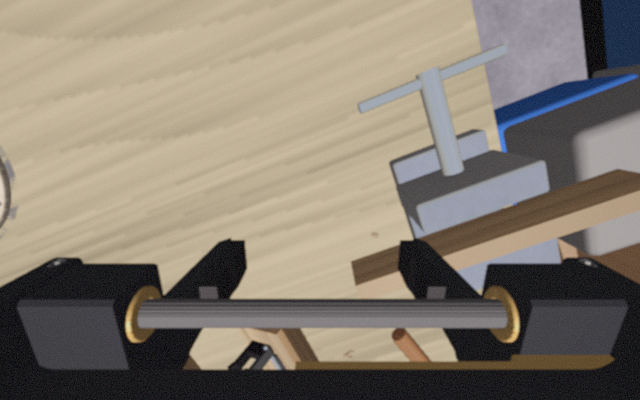

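Call:
play_rows:
  moves:
    - {"x": 0.05,"y": -0.045,"z": 0.02,"turn": 0.1,"hand": 1}
    - {"x": 0.05,"y": -0.045,"z": 0.02,"turn": 0.1,"hand": 1}
    - {"x": 0.05,"y": -0.045,"z": 0.02,"turn": 0.1,"hand": 1}
    - {"x": 0.06,"y": -0.045,"z": 0.0,"turn": 0.074,"hand": 1}
    - {"x": 0.06,"y": -0.045,"z": 0.0,"turn": 0,"hand": 1}
    - {"x": 0.06,"y": -0.045,"z": 0.0,"turn": 0,"hand": 1}
    - {"x": 0,"y": 0,"z": 0.0,"turn": 0,"hand": 1}
  squeeze: 25

```text
time_s: 2.88
ee_pos: [0.4881, 0.2762, 0.2539]
eef_rot: [0.003, 1.0, -0.0, -0.0]
force: [-1.5, -0.4, -1.0]
width: 1.002
```

Run:
```python
from h import *
np.set_printoptions(precision=4,suppress=True)
s=env.snapshot("wrist"); save(s,"w2.png"); st=env.read_state(); print(st["ee_pos"],st["eef_rot"],st["time_s"])
import pickle; pickle.dump(s,open("w2.pkl","wb"))
```

```text
[0.4864 0.2777 0.2542] [ 0.0024  1.     -0.0001 -0.0005] 2.925
```

View pics/w2.png

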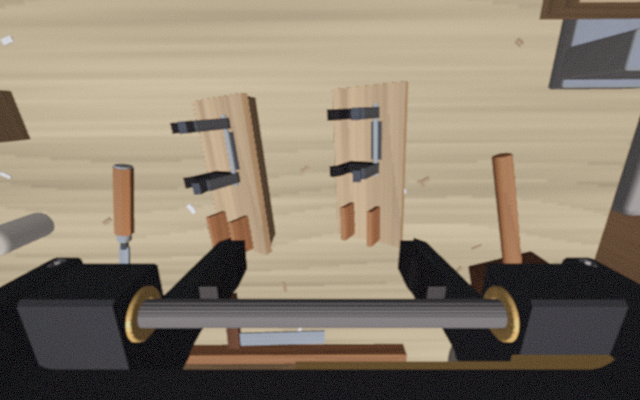

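Run:
```python
from h import *
import pickle
np.set_printoptions(precision=4,suppress=True)
s=env.snapshot("wrist"); S=env.snapshot("scene"); T=env.snapshot("top")
pickle.dump((s,S,T),open("w3.pkl","wb"))
for nm in "clip_big clip_small clip_big_home clip_small_home clip_big_mouth clip_small_mouth clip_big_guard clip_small_guard chisel_small".split():
    o=[]
    for q,n in((s,"w"),(S,"s"),(T,"t")):
        r=env.landmark_of(nm,q)
        for k in r[:1]: o.append((q,k["xy"])); print(nm,n,np.array(k["xy"]),round(k["conf"],2))
    print("   tri",*tri(o))
b=s["pixels"][70:260,160:420][:,:,::-1]
cv2.imwrite("pics/w3z.png",cv2.resize(b,None,fx=3,fy=3,interpolation=cv2.INTER_CUBIC))
b=T["pixels"][175:275,220:350][:,:,::-1]
cv2.imwrite("pics/t3z.png",cv2.resize(b,None,fx=6,fy=6,interpolation=cv2.INTER_CUBIC))
b=S["pixels"][130:235,270:410][:,:,::-1]
cv2.imwrite("pics/s3z.png",cv2.resize(b,None,fx=5.5,fy=5.5,interpolation=cv2.INTER_CUBIC))
```

```text
clip_big w [222.1 151.2] 0.8
clip_big s [301.9 187.4] 0.56
clip_big t [365.  141.4] 0.7
   tri [0.5859 0.0707 0.1397] 0.23528517942646668
clip_small w [364.5 141. ] 0.98
clip_small s [361.1 164.4] 0.91
clip_small t [251.9 236. ] 0.54
   tri [0.4461 0.3405 0.0348] 0.006588018338605449
clip_big_home w [ 39.4 223.5] 0.15
clip_big_home s [297.5 178.1] 0.64
clip_big_home t [320.2 228.9] 0.84
   tri [0.4935 0.0819 0.1703] 0.1010849540272061
clip_small_home s [354.3 157.1] 0.74
clip_small_home t [259.2 235.1] 0.52
   tri [0.4459 0.3148 0.0704] 0.004087661763010204
clip_big_mouth s [290.4 170. ] 0.66
clip_big_mouth t [331.7 234.7] 0.87
   tri [0.4475 0.0928 0.0974] 0.008000021165771514
clip_small_mouth w [221.5 147.4] 0.53
clip_small_mouth s [350.3 147.5] 0.77
clip_small_mouth t [321.9 147.6] 0.52
   tri [0.5693 0.1727 0.2329] 0.19381304287327117
clip_big_guard w [222.4 234.4] 0.62
clip_big_guard s [321.8 199.4] 0.58
clip_big_guard t [317.8 194.1] 0.72
   tri [0.576  0.1328 0.0674] 0.005556422111319311
clip_small_guard w [354.1 227.7] 0.75
clip_small_guard s [382.1 179.1] 0.78
   tri [0.5675 0.3276 0.0625] 0.006390335900397728
chisel_small w [125.8 201.8] 0.8
chisel_small s [264.9 225.8] 0.92
chisel_small t [365.9 210.8] 0.58
   tri [ 0.5379 -0.0278  0.0124] 0.008069399116468888
```

View pics/w3z.png

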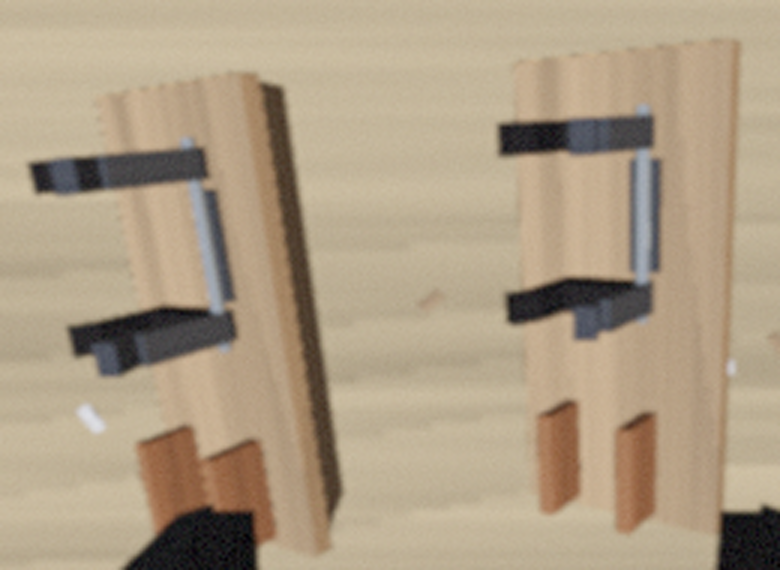

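View pics/t3z.png

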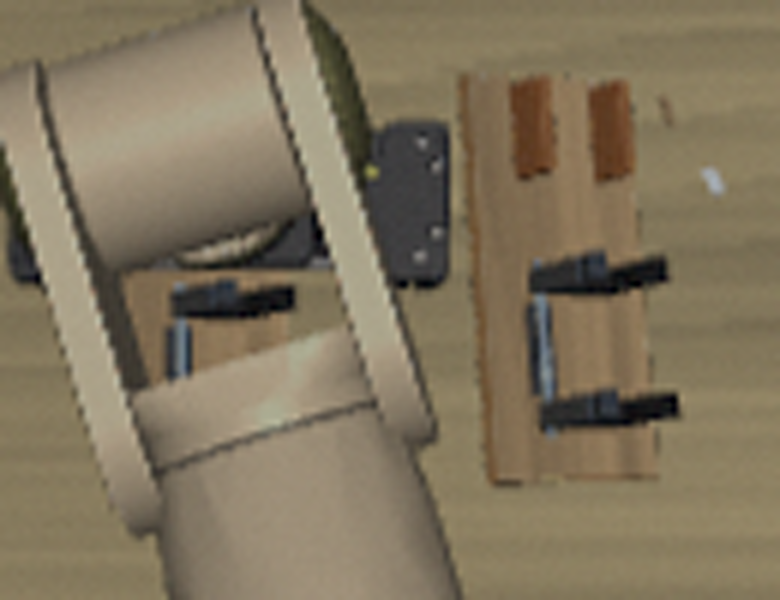

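View pics/s3z.png

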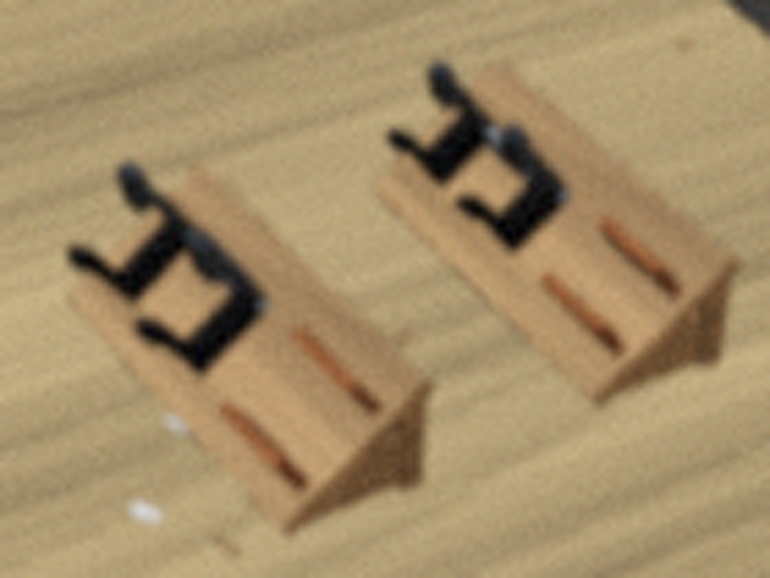

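```bash
cat > fit.py <<'E'
from h import *
import pickle
from scipy.optimize import least_squares
np.set_printoptions(precision=4,suppress=True)
s,S,T=pickle.load(open("w3.pkl","rb"))
def Rc(yaw):
    c,sn=np.cos(yaw),np.sin(yaw); a=np.radians(35)
    return np.array([[c,-sn,0],[sn,c,0],[0,0,1]])@np.array([[1,0,0],[0,np.cos(a),-np.sin(a)],[0,np.sin(a),np.cos(a)]])
def world(p,L): return np.array([p[0],p[1],.042])+np.atleast_2d(L)@Rc(p[2]).T
A=(-.07,-.05,0);B=(-.07,.055,0);C=(.15,.055,0);D=(.15,-.05,0)
W=lambda u,v:(160+u/3,70+v/3); Tz=lambda u,v:(220+u/6,175+v/6); T0=lambda u,v:(220+u/3,150+v/3); Sz=lambda u,v:(270+u/5.5,130+v/5.5)
big=[(s,A,W(98,98)),(s,B,W(255,72)),(s,C,W(328,552)),(T,C,Tz(462,75)),(T,D,Tz(632,82)),(T,B,Tz(492,482)),(T,A,Tz(657,478)),
 (S,B,Sz(195,165)),(S,C,Sz(430,382)),(S,D,Sz(288,530)),(S,A,Sz(72,297))]
sm=[(s,A,W(514,62)),(s,B,W(740,40)),(s,C,W(722,533)),(T,A,T0(144,326)),(T,B,T0(56,328)),(T,C,T0(53,122)),(T,D,T0(143,128)),
 (S,B,Sz(505,65)),(S,C,Sz(738,262)),(S,D,Sz(598,402)),(S,A,Sz(378,185))]
def fit(obs):
    # px weight -> mm
    f=lambda p:np.concatenate([(proj(c,world(p,L))[0]-uv)*k for c,L,uv in obs for k in [{id(s):1.2,id(T):3.2,id(S):2.6}[id(c)]]])
    r=least_squares(f,[.455,.137 if obs is big else .34,0],loss="soft_l1"); return r.x,r.fun.reshape(-1,2)
if __name__=="__main__":
  for n,o in(("big",big),("small",sm)):
    p,res=fit(o); print(n,p,np.degrees(p[2])); print(res.T)
    for c,m in((s,"w"),(T,"t"),(S,"s")):
        q,r2=fit_one=(None,None)
        oo=[k for k in o if k[0] is c]
        f=lambda p:np.concatenate([(proj(c,world(p,L))[0]-uv) for c,L,uv in oo])
        print(m,least_squares(f,p).x)
E
python3 fit.py
```

```text
big [0.4575 0.1413 0.0851] 4.8776474598736135
[[ 0.2947 -4.7456 -1.8345 -0.4296 -5.9637  0.7064 -0.6807  2.2999 -0.1308
  -2.4819 -1.8172]
 [-1.0755 -1.1819  1.746  -2.4831 -1.9168 -0.9093 -2.2108 -6.4819 -7.3346
  -5.0586 -3.4612]]
w [0.4578 0.1438 0.0854]
t [0.4555 0.1402 0.0714]
s [0.4663 0.1372 0.0898]
small [0.4453 0.338  0.044 ] 2.5198510976676847
[[ 2.2156  0.2005 -0.1144  0.3168  0.0512  0.1462 -3.8813 -1.384  -0.4315
  -2.4775 -2.5125]
 [-0.2347 -0.6603  1.1903 -0.9717 -2.7648 -2.6937 -1.8147 -6.9768 -6.3921
  -5.6939 -2.8258]]
w [0.4454 0.3372 0.05  ]
t [0.4432 0.3373 0.0379]
s [0.4551 0.3344 0.037 ]
```

Call:
play_rows:
  moves:
    - {"x": 0.015,"y": -0.04,"z": -0.01,"turn": 0.03,"hand": 1}
    - {"x": 0.015,"y": -0.04,"z": -0.01,"turn": 0.03,"hand": 1}
    - {"x": 0.015,"y": -0.04,"z": -0.01,"turn": 0.03,"hand": 1}
    - {"x": 0,"y": 0,"z": 0.0,"turn": 0,"hand": 1}
    - {"x": 0,"y": 0,"z": 0.0,"turn": 0,"hand": 1}

```text
time_s: 5.05
ee_pos: [0.5303, 0.1594, 0.2251]
eef_rot: [-0.044, 0.999, 0.0, 0.0]
force: [0.1, 0.3, 0.5]
width: 0.997
```

Run:
```python
from h import *
import pickle
from fit import world,fit,big,sm
np.set_printoptions(precision=4,suppress=True)
s=env.snapshot("wrist"); st=env.read_state(); print(st["ee_pos"],st["eef_rot"],st["time_s"],st["qvel"])
pickle.dump(s,open("w4.pkl","wb"))
im=s["pixels"][:,:,::-1].copy()
cv2.imwrite("pics/w4.png",im)
x0,y0,x1,y1=230,30,500,270
b=cv2.resize(im[y0:y1,x0:x1],None,fx=2.9,fy=2.9,interpolation=cv2.INTER_CUBIC); cv2.imwrite("pics/w4z.png",b[:600,:800])
```

```text
[0.5302 0.1597 0.2252] [-0.0444  0.999   0.0001  0.0003] 5.1 [ 0.0109 -0.0035 -0.0001 -0.0016 -0.0003 -0.0036]
```

View pics/w4.png

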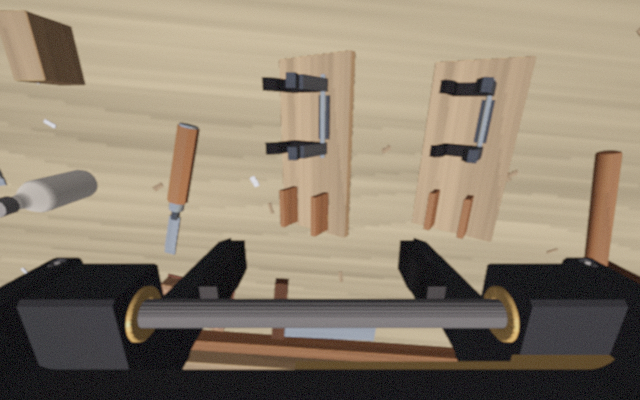

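View pics/w4z.png

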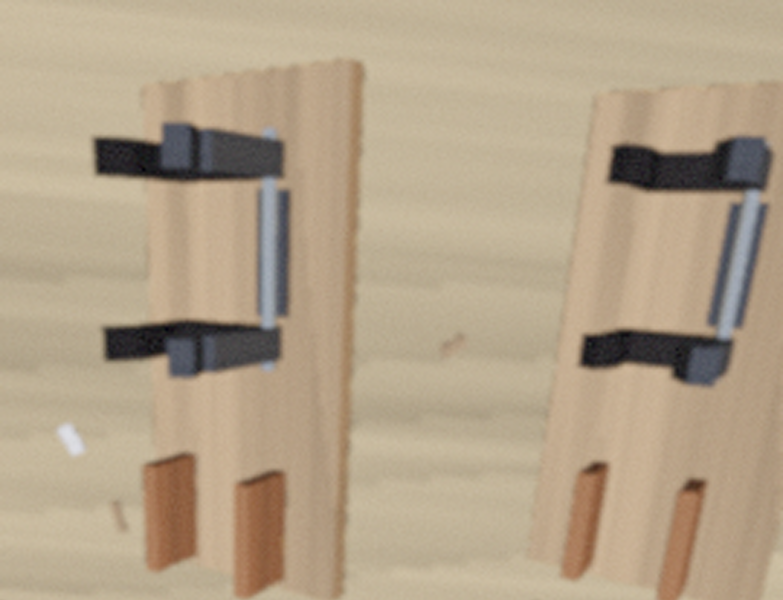

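Run:
```python
from fit import *
w=pickle.load(open("w4.pkl","rb"))
Z=lambda u,v:(230+u/2.9,30+v/2.9)
nb=[(w,A,Z(142,88)),(w,B,Z(360,60)),(w,C,(348,236))]
ns=[(w,A,Z(597,95)),(w,B,(534,57)),(w,C,(493,240)),(w,D,Z(527,556))]
for n,o,p0,old in(("big",nb,[.457,.142,.08],big),("small",ns,[.4445,.337,.045],sm)):
    f=lambda p:np.concatenate([(proj(c,world(p,L))[0]-uv) for c,L,uv in o])
    r=least_squares(f,p0); print(n,r.x,r.fun)
    o2=o+[k for k in old if k[0] is s]
    f=lambda p:np.concatenate([(proj(c,world(p,L))[0]-uv) for c,L,uv in o2])
    r=least_squares(f,p0); print(n,"both",r.x,r.fun)
    f=lambda p:np.concatenate([(proj(c,world(p,L)+[0,0,p[3]])[0]-uv) for c,L,uv in o2])
    r=least_squares(f,p0+[0]); print(n,"both z free",r.x)
    p=r.x
im=cv2.resize(w["pixels"][30:237,230:500][:,:,::-1],None,fx=2.9,fy=2.9,interpolation=cv2.INTER_CUBIC)
for p,sl in(([.4575,.1425,.083],18.25),([.445,.3375,.046],14.25)):
    def line(a,b,c):
        q=proj(w,world(p,np.array([a,b])/1000.)); q=(q-[230,30])*2.9; cv2.line(im,*[tuple(int(round(v)) for v in k) for k in q],c,1)
    for a,b in((A,B),(B,C),(C,D),(D,A)): line(np.array(a)*1000,np.array(b)*1000,(0,0,255))
    for y in(-sl,sl):
        line((-29,y,15),(29,y,15),(255,0,0)); line((-43,y,53),(-29,y,53),(0,255,0)); line((43,y,53),(29,y,53),(0,255,0))
    for y in (20,25,30): line((-29,y,6),(29,y,6),(255,255,0))
    g=22 if sl>17 else 17
    for y in(-g,g): line((92,y,30),(144,y,30),(0,255,255))
cv2.imwrite("pics/w4o.png",im)
```

```text
big [0.4584 0.1414 0.0921] [ 1.2987 -0.3461 -1.2018 -1.2384  0.137   2.1555]
big both [0.4582 0.1424 0.0892] [ 2.2609 -0.5538 -0.0453 -1.2292  0.5983  2.1628  0.9622 -0.2036 -3.2031
 -0.474  -0.2893  1.763 ]
big both z free [ 0.4582  0.1419  0.0894 -0.0046]
small [0.4455 0.3347 0.0564] [-1.5063 -0.4771  1.5454 -1.6102 -0.9063  2.0259  0.6585  1.2426]
small both [0.4455 0.3358 0.0528] [-0.4808 -0.5021  2.6912 -1.3238 -0.5506  2.2008  1.0073  1.2087 -0.1188
  0.245  -2.1563 -0.7117 -0.6814  0.8131]
small both z free [ 0.4455  0.3378  0.0525 -0.0049]
```

View pics/w4o.png

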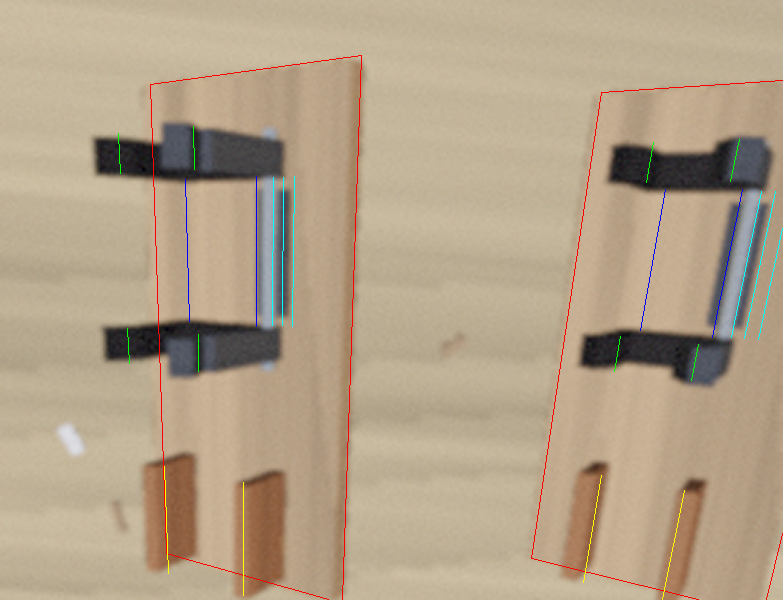

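Call:
play_rows:
  moves:
    - {"x": 0.0,"y": -0.058,"z": 0,"turn": 0.02,"hand": 1}
    - {"x": 0.0,"y": -0.058,"z": 0,"turn": 0.02,"hand": 1}
    - {"x": 0.0,"y": -0.058,"z": 0,"turn": 0.02,"hand": 1}
    - {"x": 0.0,"y": -0.058,"z": 0,"turn": 0.02,"hand": 1}
    - {"x": 0.0,"y": -0.058,"z": 0,"turn": 0.0,"hand": 1}
    - {"x": 0.0,"y": -0.058,"z": 0,"turn": 0.0,"hand": 1}
    - {"x": 0.0,"y": -0.058,"z": 0,"turn": 0.0,"hand": 1}
    - {"x": 0.0,"y": -0.055,"z": 0,"turn": 0.0,"hand": 1}

```text
time_s: 6.1
ee_pos: [0.5309, -0.3029, 0.2253]
eef_rot: [-0.085, 0.996, -0.0, 0.0]
force: [0.1, 0.8, 0.2]
width: 1.002
```

Call:
play_rows:
  moves:
    - {"x": 0.0,"y": 0,"z": 0,"turn": 0,"hand": 1}
    - {"x": 0.0,"y": 0,"z": 0,"turn": 0,"hand": 1}

```text
time_s: 6.35
ee_pos: [0.5309, -0.3008, 0.225]
eef_rot: [-0.085, 0.996, 0.0, 0.0]
force: [0.2, 0.7, 0.3]
width: 1.002
```

Run:
```python
from h import *
import pickle
np.set_printoptions(precision=4,suppress=True)
s=env.snapshot("wrist"); st=env.read_state(); print(st["ee_pos"],st["eef_rot"],st["time_s"])
pickle.dump(s,open("w5.pkl","wb"))
im=s["pixels"][:,:,::-1].copy()
cv2.imwrite("pics/w5.png",im)
for n in("chisel_big","chisel_big_tip"):
    for r in env.landmark_of(n,s)[:2]: print(n,r,onplane(s,r["xy"],.017))
```

```text
[ 0.531  -0.3005  0.2252] [-0.0849  0.9964  0.      0.0002] 6.4
chisel_big {'xy': [310.1, 108.4], 'conf': 0.83} [ 0.4502 -0.3303  0.017 ]
chisel_big_tip {'xy': [313.7, 209.6], 'conf': 0.65} [ 0.5889 -0.3031  0.017 ]
chisel_big_tip {'xy': [417.9, 96.9], 'conf': 0.2} [ 0.4124 -0.1938  0.017 ]
```

View pics/w5.png

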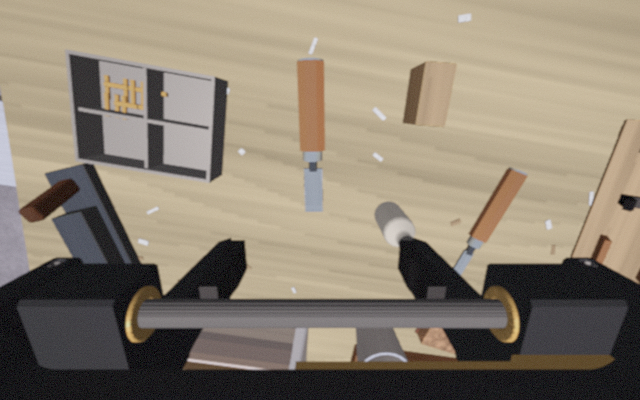

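Run:
```python
from h import *
import pickle
np.set_printoptions(precision=4,suppress=True)
s=pickle.load(open("w5.pkl","rb")); p=s["pixels"]
b=cv2.resize(p[45:225,270:360][:,:,::-1],None,fx=3.3,fy=3.3,interpolation=cv2.INTER_CUBIC); cv2.imwrite("pics/w5z.png",b)
hsv=cv2.cvtColor(p,cv2.COLOR_RGB2HSV)
m=((hsv[...,1]>120)&(hsv[...,0]<15))[45:225,270:360]
n,l,st,c=cv2.connectedComponentsWithStats(m.astype(np.uint8)); i=1+np.argmax(st[1:,4]); print(st[i],c[i]+[270,45])
ys,xs=np.where(l==i)
for y in range(ys.min(),ys.max()+1,8): q=xs[ys==y]; print(y+45,q.min()+270,q.max()+270, end=' | ')
print()
for uv,z in(((313.7,210),.017),((311,59),.034),((312.5,151),.034),((313,152),.017),((311.5,100),.034)): print(uv,onplane(s,uv,z))
```

```text
[ 44  16  10  89 635] [319.2472 104.7795]
61 315 319 | 69 316 322 | 77 316 322 | 85 316 322 | 93 316 322 | 101 316 322 | 109 317 322 | 117 317 322 | 125 317 322 | 133 317 323 | 141 317 323 | 149 317 323 | 
(313.7, 210) [ 0.5895 -0.303   0.017 ]
(311, 59) [ 0.3944 -0.3373  0.034 ]
(312.5, 151) [ 0.5025 -0.3182  0.034 ]
(313, 152) [ 0.506  -0.3175  0.017 ]
(311.5, 100) [ 0.4401 -0.3294  0.034 ]
```

View pics/w5z.png

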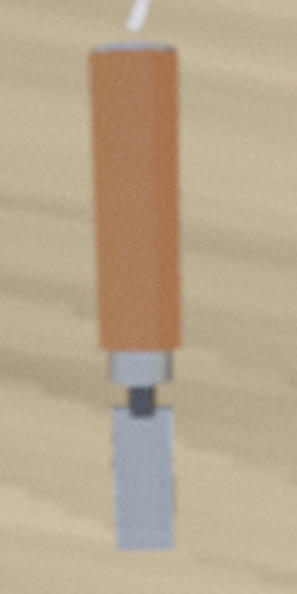

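Call:
play_rows:
  moves:
    - {"x": -0.042,"y": -0.014,"z": -0.03,"turn": 0,"hand": 1}
    - {"x": -0.041,"y": -0.014,"z": -0.04,"turn": 0,"hand": 1}
    - {"x": 0,"y": 0,"z": -0.05,"turn": 0,"hand": 1}
    - {"x": 0,"y": 0,"z": -0.05,"turn": 0,"hand": 1}
    - {"x": 0,"y": 0,"z": -0.03,"turn": 0,"hand": 1}
    - {"x": 0,"y": 0,"z": -0.012,"turn": 0,"hand": 1}
    - {"x": 0,"y": 0,"z": 0,"turn": 0,"hand": 1}
  squeeze: 40

```text
time_s: 7.38
ee_pos: [0.4478, -0.3298, 0.0131]
eef_rot: [-0.084, 0.996, -0.0, 0.0]
force: [-0.1, -0.8, 0.5]
width: 0.999
```

Run:
```python
from h import *
s=env.snapshot("scene"); save(s,"s6.png"); b=s["pixels"][170:310,60:260][:,:,::-1]
cv2.imwrite("pics/s6z.png",cv2.resize(b,None,fx=4,fy=4,interpolation=cv2.INTER_CUBIC)); st=env.read_state(); print(st["ee_pos"],st["force"])
```

```text
[ 0.44807755 -0.33020987  0.01380559] [ 0.18198869 -0.06271036  0.10010343]
```

View pics/s6z.png

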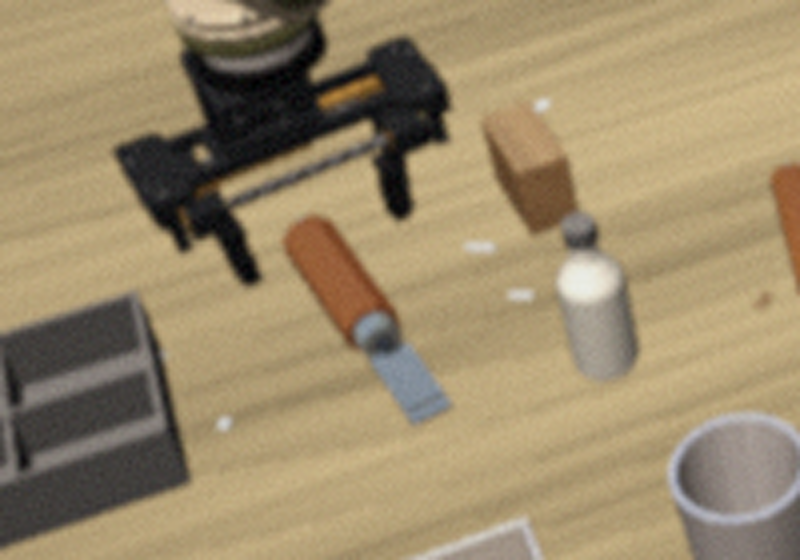

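Run:
```python
from h import *
from scipy.spatial.transform import Rotation as Ro
s=env.snapshot("scene");T=env.snapshot("top");w=env.snapshot("wrist"); save(w,"w6.png"); st=env.read_state(); p=st["ee_pos"]; R=Ro.from_quat(st["eef_rot"]).as_matrix()
for c,o in((s,(60,170,4)),):
    print((proj(c,[p,p+R@[0,.044,0],p-R@[0,.044,0]])-o[:2])*o[2])
    h=np.array([.448,-.3285,.017]); d=np.array([.985,.174,0])
    print((proj(c,[h,h-.055*d,h+.055*d,h+.145*d])-o[:2])*o[2])
b=T["pixels"][150:300,390:540][:,:,::-1]
cv2.imwrite("pics/t6z.png",cv2.resize(b,None,fx=4,fy=4,interpolation=cv2.INTER_CUBIC))
print((proj(T,[p,p+R@[0,.044,0],p-R@[0,.044,0],h,h-.055*d,h+.055*d,h+.145*d])-[390,150])*4)
```

```text
[[335.72442643 279.34404571]
 [399.04027298 251.54299116]
 [270.37066267 308.03991966]]
[[337.77305614 275.14827794]
 [306.58301505 229.80265822]
 [370.67451585 322.98204243]
 [428.59044092 407.18307011]]
[[275.44672855 345.55977252]
 [222.87624513 354.63429366]
 [327.94585657 336.49756849]
 [273.88878932 345.1966869 ]
 [289.0365796  411.70205678]
 [258.9238369  279.49405456]
 [234.82154823 173.67455263]]
```

View pics/w6.png

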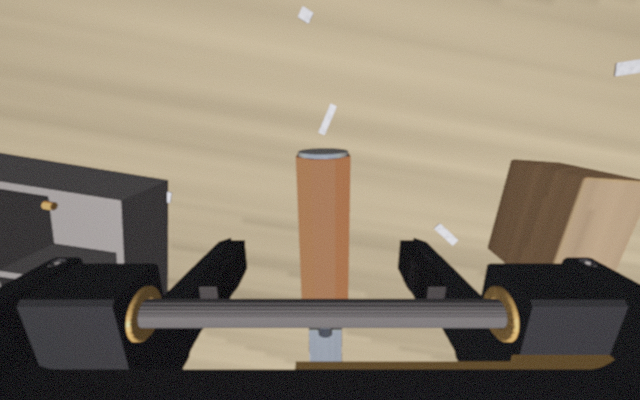

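View pics/t6z.png

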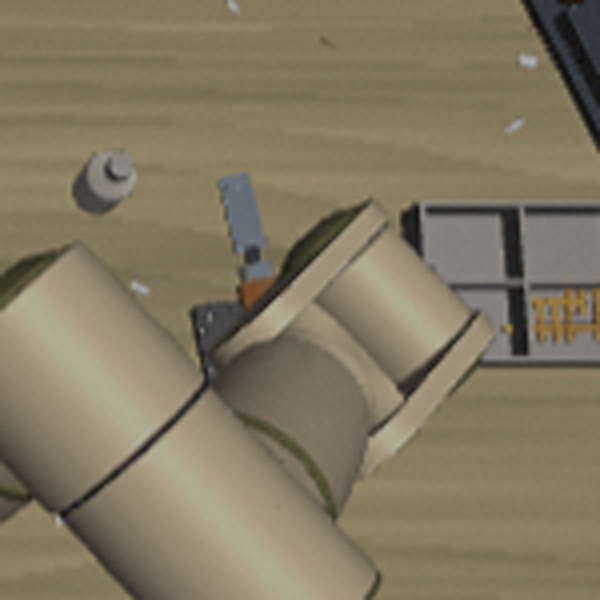

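Call:
play_rows:
  moves:
    - {"x": 0,"y": 0,"z": 0,"turn": 0,"hand": 0}
    - {"x": 0,"y": 0,"z": 0,"turn": 0,"hand": 0}
    - {"x": 0,"y": 0,"z": 0,"turn": 0,"hand": 0}
    - {"x": 0,"y": 0,"z": 0,"turn": 0,"hand": 0}
    - {"x": 0,"y": 0,"z": 0,"turn": 0,"hand": 0}
  squeeze: 40

```text
time_s: 8.2
ee_pos: [0.4474, -0.3301, 0.0128]
eef_rot: [-0.084, 0.996, 0.0, -0.0]
force: [-0.3, -0.9, -0.2]
width: 0.458
```

Run:
```python
from h import *
s=env.snapshot("scene"); b=s["pixels"][170:310,60:260][:,:,::-1]
cv2.imwrite("pics/s7z.png",cv2.resize(b,None,fx=4,fy=4,interpolation=cv2.INTER_CUBIC)); st=env.read_state(); print(st["ee_pos"],st["force"],st["width"],env.pinch_z)
w=env.snapshot("wrist"); save(w,"w7.png")
```

```text
[ 0.44742513 -0.33012654  0.0127517 ] [-0.811521   -0.14676161 -0.5479848 ] 0.4143936940375649 0.0187
```

View pics/s7z.png

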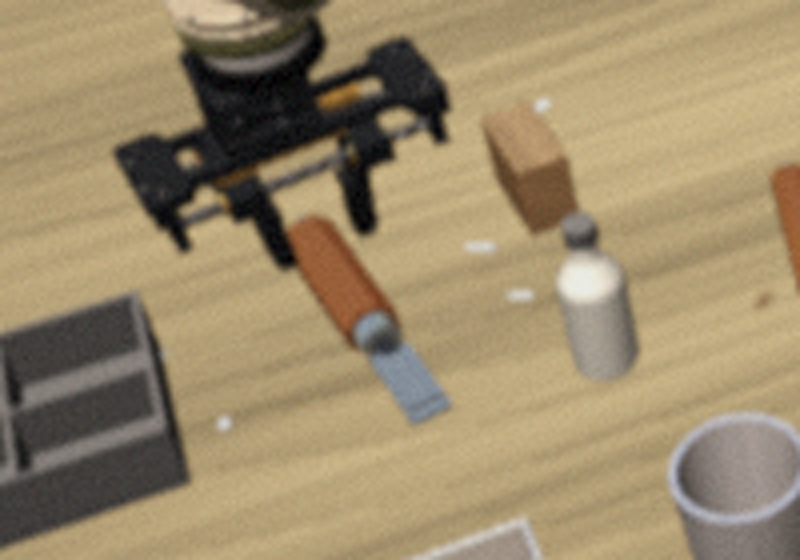

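View pics/w7.png

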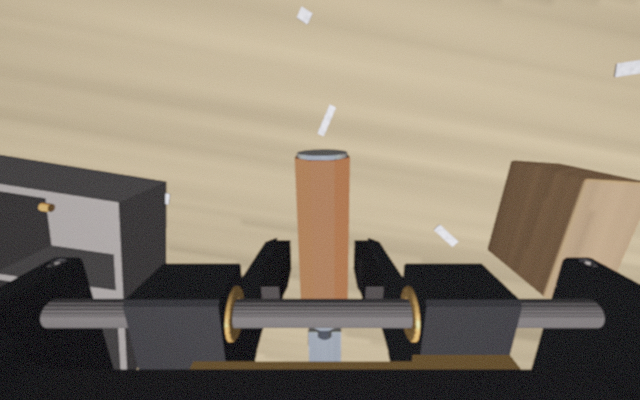

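Run:
```python
from h import *
from scipy.spatial.transform import Rotation as Ro
w=env.snapshot("wrist"); s=env.snapshot("scene"); st=env.read_state(); p=st["ee_pos"]; R=Ro.from_quat(st["eef_rot"]).as_matrix()
h=np.array([.448,-.3285,.017]); d=np.array([.985,.174,0])
np.set_printoptions(precision=1,suppress=True)
print(st["width"],p)
for z in(0,-.02,-.04): print(z,proj(w,[p+R@[0,y,z] for y in(-.017,0,.017)]).round(1).tolist(),((proj(s,[p+R@[0,y,z] for y in(-.017,0,.017)])-[60,170])*4).round().tolist())
print(proj(w,[h,h-.055*d,h+.055*d]).tolist(), proj(w,[h-.055*d+[0,0,.017]]))
K,Rw,t=cam(w); print("cam in tool",R.T@(-Rw.T@t-p),R.T@Rw.T)
b=s["pixels"][150:270,60:220][:,:,::-1]
cv2.imwrite("pics/s8z.png",cv2.resize(b,None,fx=5,fy=5,interpolation=cv2.INTER_CUBIC))
```

```text
0.27177025029398694 [ 0.4 -0.3  0. ]
0 [[297.8, 229.9], [321.8, 229.9], [345.9, 229.9]] [[312.0, 291.0], [337.0, 280.0], [361.0, 269.0]]
-0.02 [[295.2, 242.3], [321.8, 242.3], [348.5, 242.3]] [[304.0, 269.0], [329.0, 258.0], [354.0, 247.0]]
-0.04 [[292.0, 257.7], [321.9, 257.7], [351.7, 257.7]] [[296.0, 247.0], [322.0, 236.0], [347.0, 225.0]]
[[324.02812978389585, 233.42832347750038], [323.61117466262607, 153.56241444467082], [324.3801737119523, 300.86078059206346]] [[323.8 157.6]]
cam in tool [ 0.1  0.  -0.2] [[-0.  -1.  -0.3]
 [ 1.  -0.   0. ]
 [-0.  -0.3  1. ]]
```

View pics/s8z.png

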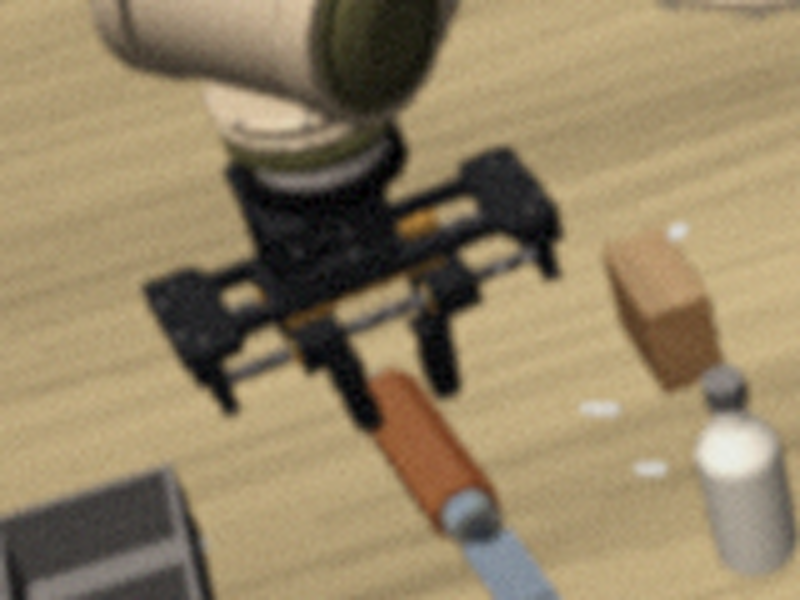

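Call:
play_rows:
  moves:
    - {"x": 0,"y": 0,"z": 0.05,"turn": 0,"hand": 0}
    - {"x": 0,"y": 0,"z": 0.02,"turn": 0,"hand": 0}
    - {"x": 0,"y": 0,"z": 0,"turn": 0,"hand": 0}
    - {"x": 0,"y": 0,"z": 0,"turn": 0,"hand": 0}
    - {"x": 0,"y": 0,"z": 0,"turn": 0,"hand": 0}
  squeeze: 40

```text
time_s: 9.02
ee_pos: [0.4471, -0.3297, 0.0816]
eef_rot: [-0.084, 0.996, 0.001, -0.001]
force: [0.1, 0.0, 0.3]
width: 0.004
```

Run:
```python
from h import *
from scipy.spatial.transform import Rotation as Ro
w=env.snapshot("wrist"); s=env.snapshot("scene"); st=env.read_state(); p=st["ee_pos"]; R=Ro.from_quat(st["eef_rot"]).as_matrix()
np.set_printoptions(precision=1,suppress=True)
print(st["width"],p.round(4).tolist(),st["force"])
for z in(0,-.02,-.04): print(z,proj(w,[p+R@[0,y,z] for y in(-.017,0,.017)]).round(1).tolist(),((proj(s,[p+R@[0,y,z] for y in(-.017,0,.017)])-[60,150])*5).round().tolist())
b=s["pixels"][150:270,60:220][:,:,::-1]
cv2.imwrite("pics/s9z.png",cv2.resize(b,None,fx=5,fy=5,interpolation=cv2.INTER_CUBIC))
save(w,"w9.png")
```

```text
0.0070572314202579705 [0.4472, -0.3299, 0.082] [ 0.2 -0.1  0.2]
0 [[297.4, 230.3], [321.6, 230.2], [345.7, 230.2]] [[356.0, 366.0], [389.0, 353.0], [421.0, 339.0]]
-0.02 [[294.9, 242.7], [321.6, 242.7], [348.3, 242.7]] [[346.0, 337.0], [379.0, 323.0], [411.0, 310.0]]
-0.04 [[291.7, 258.1], [321.6, 258.1], [351.4, 258.1]] [[335.0, 307.0], [369.0, 294.0], [402.0, 280.0]]
```

View pics/s9z.png

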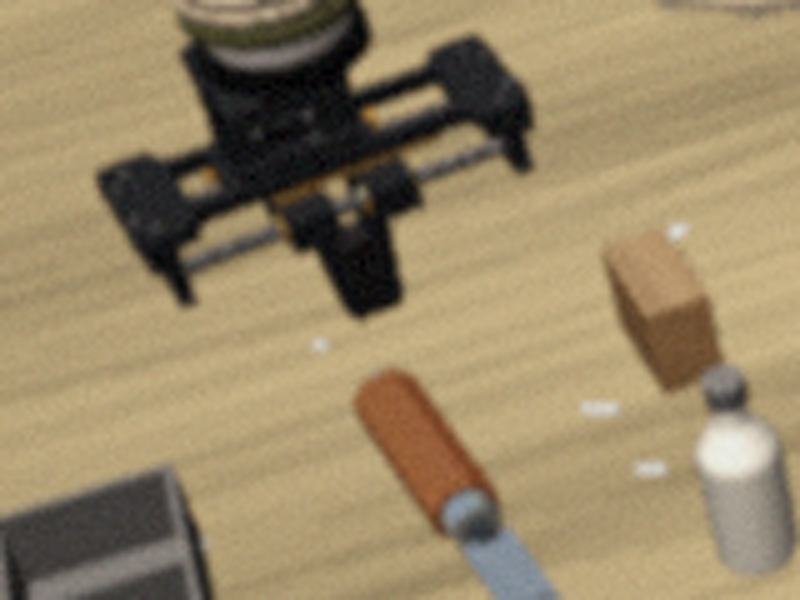

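View pics/w9.png

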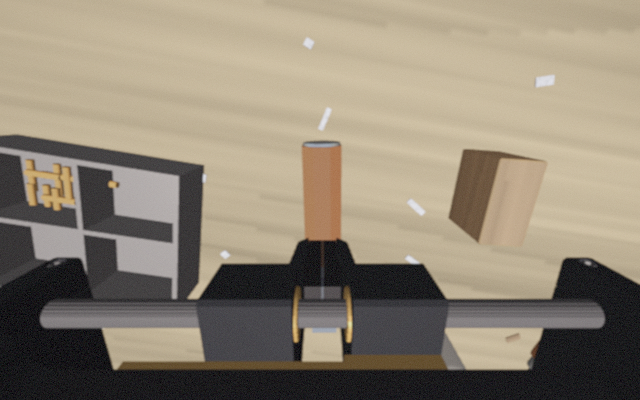

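Call:
play_rows:
  moves:
    - {"x": 0,"y": 0,"z": 0,"turn": 0,"hand": 1}
    - {"x": 0,"y": 0,"z": 0,"turn": 0,"hand": 1}
    - {"x": 0,"y": 0,"z": 0,"turn": 0,"hand": 1}
    - {"x": 0,"y": 0,"z": 0,"turn": 0,"hand": 1}
    - {"x": 0,"y": 0,"z": -0.025,"turn": 0,"hand": 1}
    - {"x": 0,"y": 0,"z": -0.025,"turn": 0,"hand": 1}
    - {"x": 0,"y": 0,"z": -0.025,"turn": 0,"hand": 1}
    - {"x": 0,"y": 0,"z": -0.01,"turn": 0,"hand": 1}
  squeeze: 40

```text
time_s: 10.12
ee_pos: [0.4471, -0.3297, -0.0033]
eef_rot: [-0.084, 0.996, 0.001, -0.001]
force: [0.2, -0.1, -0.2]
width: 0.887
```

Call:
play_rows:
  moves:
    - {"x": 0,"y": 0,"z": -0.004,"turn": 0,"hand": 1}
    - {"x": 0,"y": 0,"z": -0.004,"turn": 0,"hand": 1}

```text
time_s: 10.38
ee_pos: [0.4478, -0.3305, -0.0097]
eef_rot: [-0.084, 0.996, -0.001, 0.0]
force: [0.2, -0.6, 0.4]
width: 1.003
```

Call:
play_rows:
  moves:
    - {"x": 0,"y": 0,"z": -0.003,"turn": 0,"hand": 1}
    - {"x": 0,"y": 0,"z": -0.003,"turn": 0,"hand": 1}

```text
time_s: 10.62
ee_pos: [0.4476, -0.3303, -0.016]
eef_rot: [-0.084, 0.996, -0.0, 0.0]
force: [-0.7, -0.6, -0.0]
width: 1.0
```

Call:
play_rows:
  moves:
    - {"x": 0,"y": 0,"z": -0.002,"turn": 0,"hand": 1}
    - {"x": 0,"y": 0,"z": -0.002,"turn": 0,"hand": 1}

```text
time_s: 10.88
ee_pos: [0.4475, -0.3302, -0.0203]
eef_rot: [-0.084, 0.996, -0.0, 0.0]
force: [-0.1, 0.6, -0.2]
width: 1.004
```

Run:
```python
from h import *
s=env.snapshot("scene"); st=env.read_state(); print(st["ee_pos"],st["force"])
b=s["pixels"][150:270,60:220][:,:,::-1]
cv2.imwrite("pics/s10z.png",cv2.resize(b,None,fx=5,fy=5,interpolation=cv2.INTER_CUBIC))
```

```text
[ 0.44738134 -0.33007705 -0.02051286] [ 0.44530187  1.09904291 -0.63162256]
```

View pics/s10z.png

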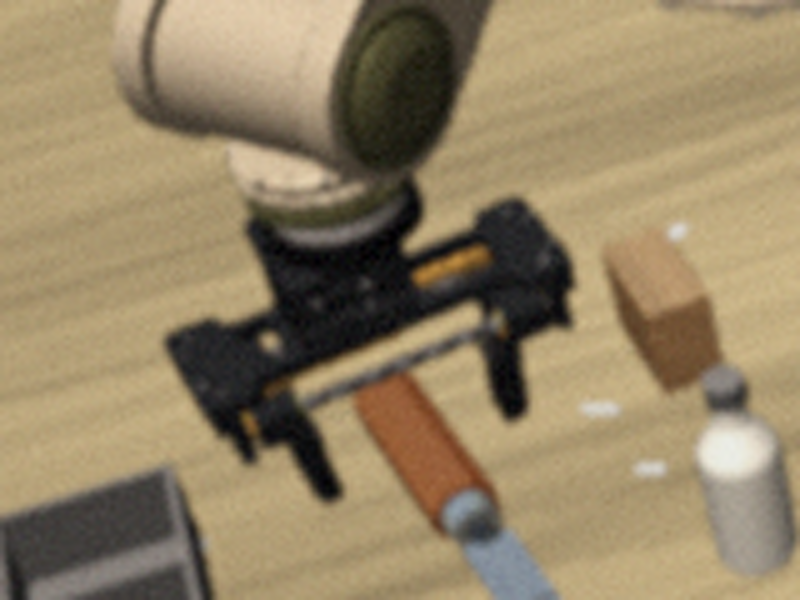

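Call:
play_rows:
  moves:
    - {"x": 0,"y": 0.001,"z": -0.002,"turn": 0,"hand": 0}
    - {"x": 0,"y": 0,"z": 0,"turn": 0,"hand": 0}
    - {"x": 0,"y": 0,"z": 0,"turn": 0,"hand": 0}
    - {"x": 0,"y": 0,"z": 0,"turn": 0,"hand": 0}
    - {"x": 0,"y": 0,"z": 0,"turn": 0,"hand": 0}
    - {"x": 0,"y": 0,"z": 0,"turn": 0,"hand": 0}
  squeeze: 40

```text
time_s: 11.68
ee_pos: [0.4475, -0.3292, -0.0222]
eef_rot: [-0.084, 0.996, -0.0, 0.0]
force: [-0.7, -0.7, 0.5]
width: 0.378
```

Run:
```python
from h import *
s=env.snapshot("scene"); st=env.read_state(); print(st["ee_pos"],st["force"],st["width"])
b=s["pixels"][150:270,60:220][:,:,::-1]
cv2.imwrite("pics/s11z.png",cv2.resize(b,None,fx=5,fy=5,interpolation=cv2.INTER_CUBIC))
w=env.snapshot("wrist"); save(w,"w11.png")
```

```text
[ 0.44744424 -0.32917019 -0.02218691] [-1.0940144   0.22586612  0.11294449] 0.3798082416710646
```

View pics/s11z.png

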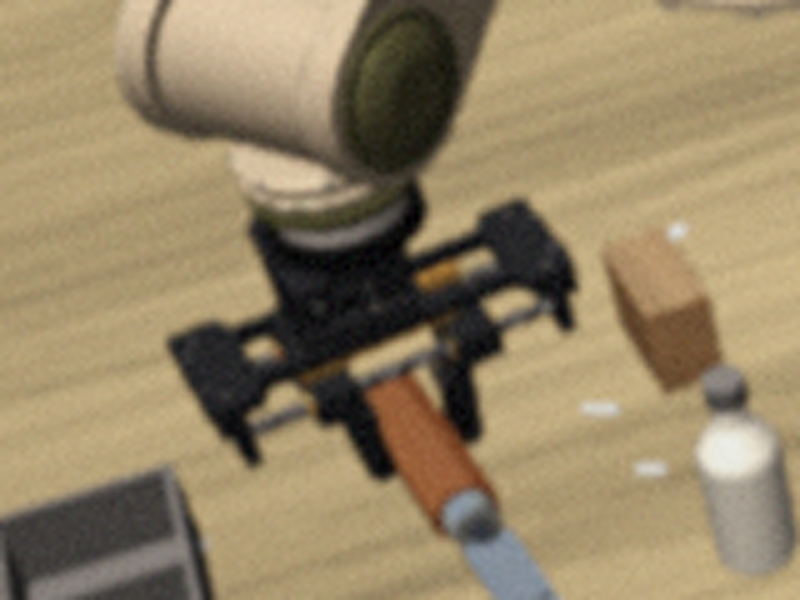

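View pics/w11.png

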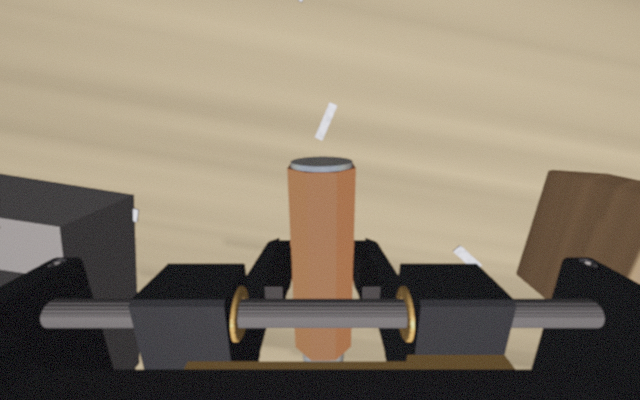

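Run:
```python
from h import *
w=env.snapshot("wrist"); np.set_printoptions(precision=4,suppress=True)
p=w["pixels"]; print([(r,p[r,322].tolist()) for r in range(150,180,2)])
for r in(168,170,171,172): a=onplane(w,(321.5,r),.034); b=np.array([.4475,-.3292]); print(r,a,np.hypot(*(a[:2]-b)))
for r in(157,158): print(onplane(w,(321.5,r),.003))
b=cv2.resize(p[140:300,240:400][:,:,::-1],None,fx=3.7,fy=3.7,interpolation=cv2.INTER_CUBIC); cv2.imwrite("pics/w12z.png",b)
```

```text
[(150, [201, 187, 161]), (152, [198, 183, 156]), (154, [197, 183, 155]), (156, [152, 142, 119]), (158, [82, 80, 78]), (160, [87, 85, 82]), (162, [83, 82, 81]), (164, [83, 82, 83]), (166, [128, 131, 140]), (168, [163, 171, 183]), (170, [160, 166, 180]), (172, [154, 127, 122]), (174, [170, 126, 91]), (176, [168, 124, 88]), (178, [171, 127, 94])]
168 [ 0.3936 -0.3385  0.034 ] 0.05473191300907683
170 [ 0.3945 -0.3383  0.034 ] 0.053805857263555606
171 [ 0.3949 -0.3382  0.034 ] 0.0533413333539886
172 [ 0.3954 -0.3381  0.034 ] 0.052875807786247904
[ 0.3931 -0.3386  0.003 ]
[ 0.3937 -0.3385  0.003 ]
```

View pics/w12z.png

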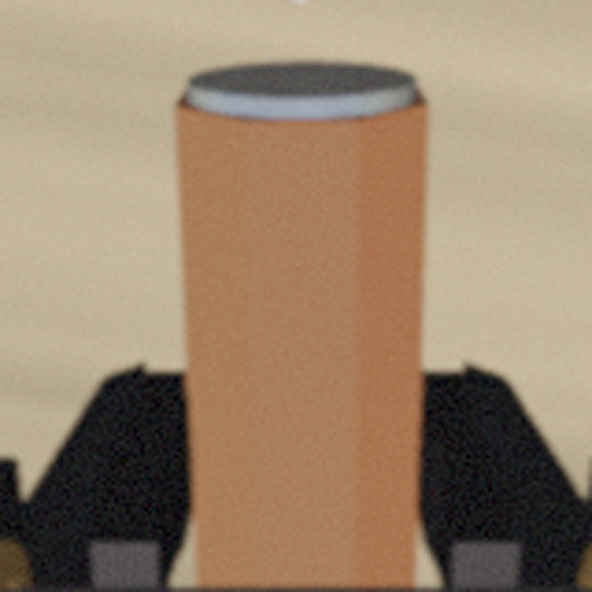

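Call:
play_rows:
  moves:
    - {"x": 0,"y": 0,"z": 0.02,"turn": 0,"hand": 0}
    - {"x": 0,"y": 0,"z": 0.05,"turn": 0,"hand": 0}
    - {"x": 0,"y": 0,"z": 0.05,"turn": 0,"hand": 0}
    - {"x": 0,"y": 0.02,"z": 0.052,"turn": 0,"hand": 0}
    - {"x": 0,"y": 0.05,"z": 0,"turn": -0.03,"hand": 0}
    - {"x": 0,"y": 0.055,"z": 0,"turn": -0.03,"hand": 0}
    - {"x": 0.005,"y": 0.055,"z": 0,"turn": -0.021,"hand": 0}
    - {"x": 0.005,"y": 0.055,"z": 0,"turn": 0,"hand": 0}
  squeeze: 40

```text
time_s: 12.82
ee_pos: [0.457, -0.0924, 0.1496]
eef_rot: [-0.043, 0.999, 0.0, -0.0]
force: [1.6, 0.8, -2.2]
width: 0.379
```

Call:
play_rows:
  moves:
    - {"x": 0.005,"y": 0.055,"z": 0,"turn": 0,"hand": 0}
    - {"x": 0,"y": 0.055,"z": 0,"turn": 0,"hand": 0}
    - {"x": 0,"y": 0.045,"z": 0,"turn": 0,"hand": 0}
    - {"x": 0,"y": 0,"z": 0,"turn": 0,"hand": 0}
    - {"x": 0,"y": 0,"z": 0,"turn": 0,"hand": 0}

```text
time_s: 13.45
ee_pos: [0.4623, 0.0606, 0.1496]
eef_rot: [-0.044, 0.999, -0.0, -0.0]
force: [-0.1, -0.3, -2.2]
width: 0.383
```

Run:
```python
from h import *
import pickle
np.set_printoptions(precision=4,suppress=True)
st=env.read_state(); print(st["ee_pos"],st["eef_rot"],st["force"],st["width"])
w=env.snapshot("wrist"); save(w,"w13.png"); pickle.dump((w,st["ee_pos"]),open("w13.pkl","wb"))
s=env.snapshot("scene"); b=s["pixels"][120:250,240:420][:,:,::-1]
cv2.imwrite("pics/s13z.png",cv2.resize(b,None,fx=4.4,fy=4.4,interpolation=cv2.INTER_CUBIC))
```

```text
[0.4623 0.0606 0.1496] [-0.0437  0.999  -0.0001 -0.0003] [-0.0649 -0.2944 -2.1834] 0.382816276124965
```

View pics/w13.png

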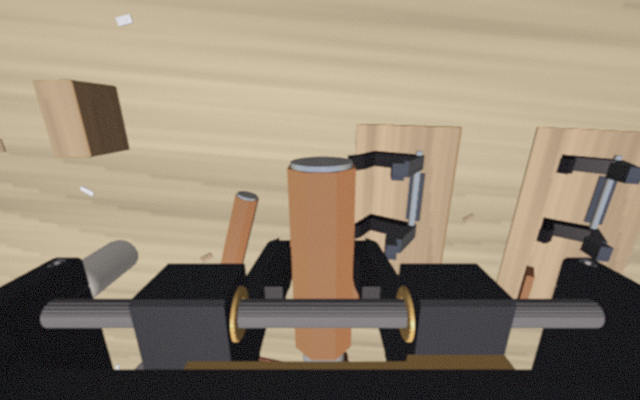

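View pics/s13z.png

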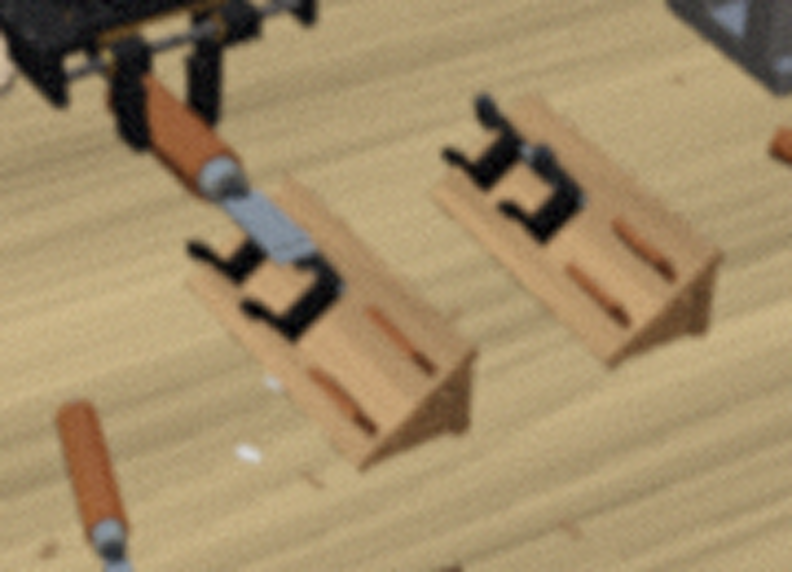

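Run:
```python
from fit import *
w,ee=pickle.load(open("w13.pkl","rb"))
im=cv2.resize(w["pixels"][100:290,280:490][:,:,::-1],None,fx=3.1,fy=3.1,interpolation=cv2.INTER_CUBIC)
cv2.imwrite("pics/w13z.png",im)
p=[.458,.142,.087]
def line(a,b,c):
    q=proj(w,world(p,np.array([a,b])/1000.)); q=(q-[280,100])*3.1; cv2.line(im,*[tuple(int(round(v)) for v in k) for k in q],c,1)
for a,b in((A,B),(B,C),(D,A)): line(np.array(a)*1000,np.array(b)*1000,(0,0,255))
sl=18.25
for y in(-sl,sl):
    line((-29,y,15),(29,y,15),(255,0,0)); line((-43,y,53),(-29,y,53),(0,255,0)); line((43,y,53),(29,y,53),(0,255,0))
for x in(-43,-29,29,43): line((x,-18,15),(x,18,15),(255,0,255))
line((-29,20,6),(29,20,6),(255,255,0))
cv2.imwrite("pics/w13o.png",im)
print(proj(w,world(p,[A,B])))
o=[(w,A,(357,125)),(w,B,(461,127))]
for yaw in(.075,.087):
  f=lambda q:np.concatenate([(proj(c,world([q[0],q[1],yaw],L))[0]-uv) for c,L,uv in o])
  r=least_squares(f,[.458,.142]); print(r.x,r.fun)
```

```text
[[358.9265 124.1295]
 [463.7698 126.6214]]
[0.4587 0.139 ] [-0.113  -0.9164  0.0921  0.7594]
[0.4588 0.1398] [-0.1625 -0.3301  0.1322  0.2836]
```

View pics/w13o.png

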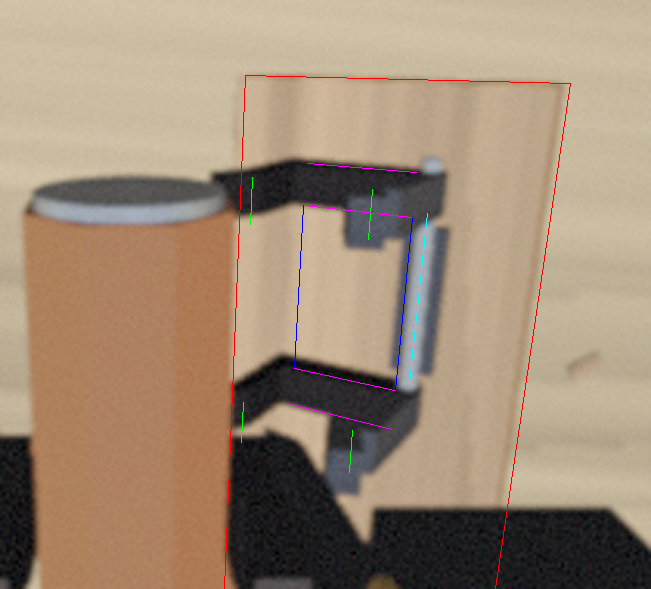

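View pics/w13z.png

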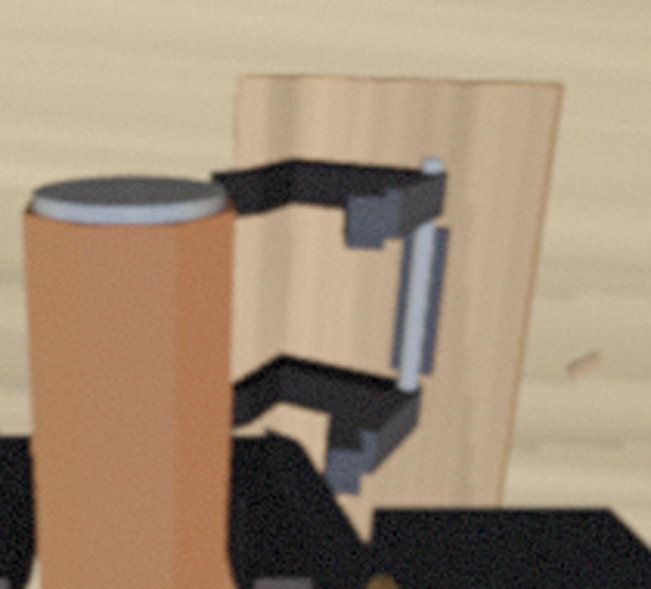

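Call:
play_rows:
  moves:
    - {"x": 0,"y": 0.006,"z": -0.04,"turn": 0.0,"hand": 0}
    - {"x": 0,"y": 0.013,"z": -0.0185,"turn": 0.0,"hand": 0}
    - {"x": -0.001,"y": 0.0127,"z": -0.0185,"turn": 0.0,"hand": 0}
    - {"x": 0,"y": 0,"z": 0,"turn": 0,"hand": 0}
    - {"x": 0,"y": 0,"z": 0,"turn": 0,"hand": 0}

```text
time_s: 14.18
ee_pos: [0.462, 0.0917, 0.0734]
eef_rot: [-0.043, 0.999, -0.0, 0.001]
force: [-0.6, -0.2, -1.7]
width: 0.378
```

Run:
```python
from h import *
import pickle
np.set_printoptions(precision=4,suppress=True)
st=env.read_state(); print(st["ee_pos"],st["eef_rot"],st["force"],st["width"])
w=env.snapshot("wrist"); pickle.dump((w,st["ee_pos"]),open("w14.pkl","wb"))
s=env.snapshot("scene"); b=s["pixels"][120:250,240:420][:,:,::-1]
cv2.imwrite("pics/s14z.png",cv2.resize(b,None,fx=4.4,fy=4.4,interpolation=cv2.INTER_CUBIC))
im=cv2.resize(w["pixels"][100:300,240:440][:,:,::-1],None,fx=3,fy=3,interpolation=cv2.INTER_CUBIC)
cv2.imwrite("pics/w14z.png",im)
```

```text
[0.462  0.0917 0.0734] [-0.0431  0.9991 -0.0001  0.0005] [-0.5587 -0.2357 -1.6538] 0.37755479470379355
```

View pics/w14z.png

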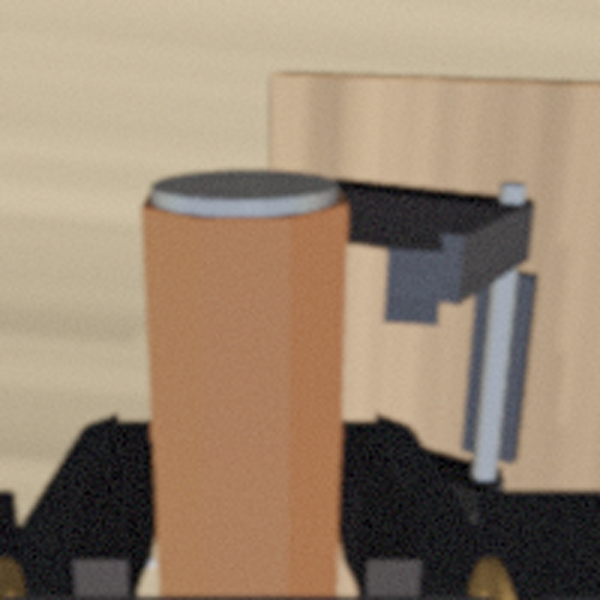

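View pics/s14z.png

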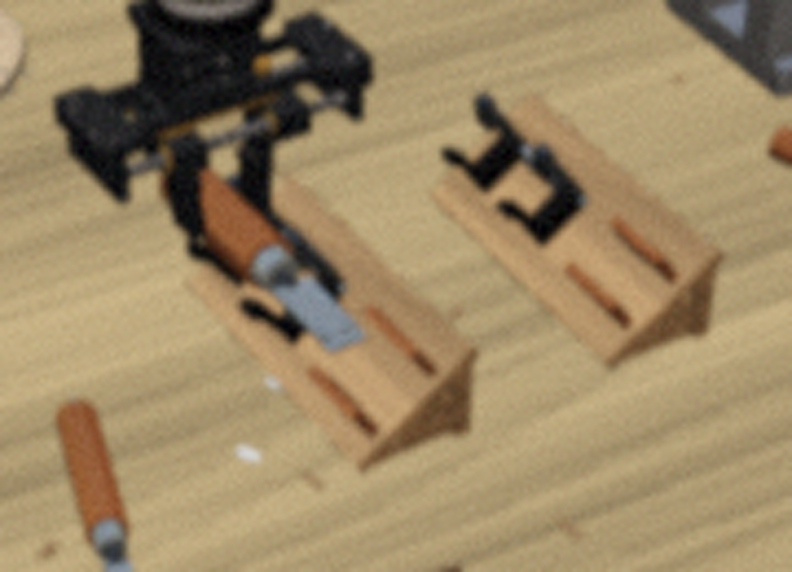

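Call:
play_rows:
  moves:
    - {"x": 0,"y": 0.004,"z": -0.0058,"turn": 0.0,"hand": 0}
    - {"x": -0.001,"y": 0.004,"z": -0.0057,"turn": 0.0,"hand": 0}
    - {"x": 0,"y": 0.004,"z": -0.0057,"turn": 0.0,"hand": 0}
    - {"x": 0,"y": 0,"z": 0,"turn": 0,"hand": 0}

```text
time_s: 14.78
ee_pos: [0.4612, 0.1034, 0.0554]
eef_rot: [-0.044, 0.999, -0.001, 0.001]
force: [2.6, -10.1, -1.5]
width: 0.378
```

Call:
play_rows:
  moves:
    - {"x": 0,"y": 0.003,"z": -0.0041,"turn": 0.0,"hand": 0}
    - {"x": 0,"y": 0.003,"z": -0.0041,"turn": 0.0,"hand": 0}
    - {"x": 0,"y": 0,"z": 0,"turn": 0,"hand": 0}

```text
time_s: 15.15
ee_pos: [0.462, 0.1074, 0.0478]
eef_rot: [-0.044, 0.999, -0.003, 0.001]
force: [1.8, -23.7, 2.2]
width: 0.379
```

Run:
```python
from h import *
import pickle
np.set_printoptions(precision=4,suppress=True)
st=env.read_state(); print(st["ee_pos"],st["eef_rot"],st["force"],st["moment"])
w=env.snapshot("wrist")
s=env.snapshot("scene"); b=s["pixels"][140:240,260:380][:,:,::-1]
cv2.imwrite("pics/s15z.png",cv2.resize(b,None,fx=6,fy=6,interpolation=cv2.INTER_CUBIC))
im=cv2.resize(w["pixels"][100:300,240:440][:,:,::-1],None,fx=3,fy=3,interpolation=cv2.INTER_CUBIC)
cv2.imwrite("pics/w15z.png",im)
```

```text
[0.462  0.1074 0.0478] [-0.0438  0.999  -0.0032  0.0014] [  1.7808 -23.7443   2.1725] [-3.6488 -0.4099 -0.2952]
```

View pics/w15z.png

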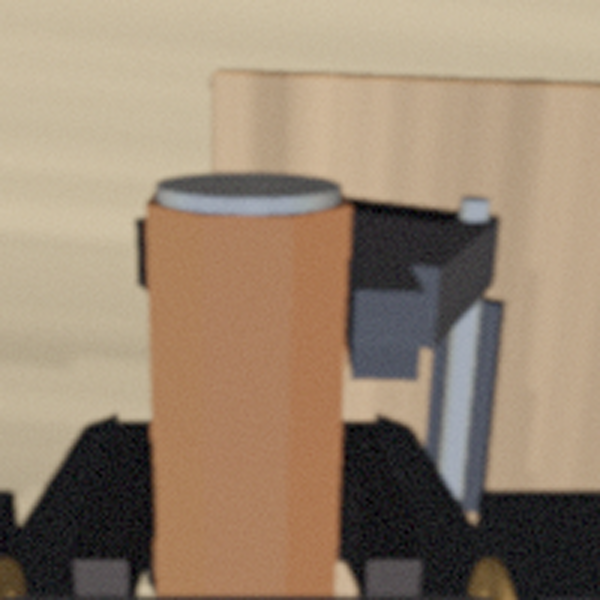

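View pics/s15z.png

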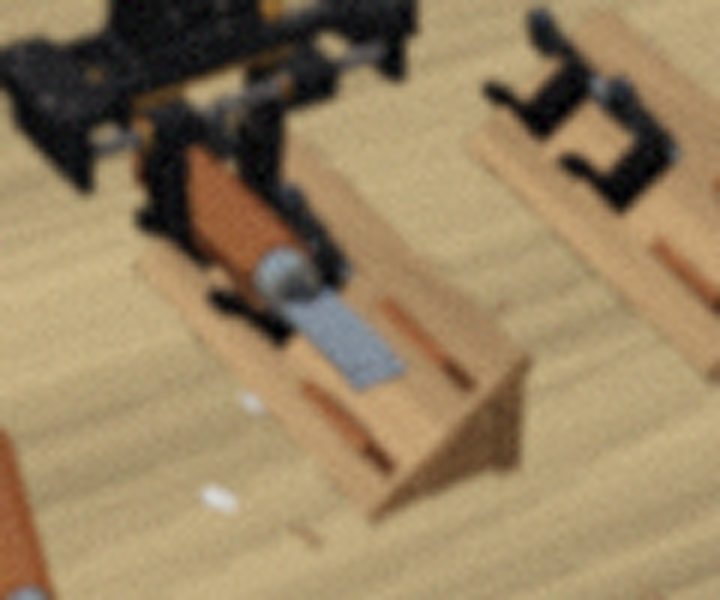

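Call:
play_rows:
  moves:
    - {"x": 0,"y": -0.002,"z": -0.0014,"turn": 0.0,"hand": 0}
    - {"x": 0,"y": 0,"z": 0,"turn": 0,"hand": 0}

```text
time_s: 15.5
ee_pos: [0.4621, 0.1059, 0.0464]
eef_rot: [-0.044, 0.999, -0.003, 0.002]
force: [2.4, -20.3, 1.5]
width: 0.379
```

Call:
play_rows:
  moves:
    - {"x": 0,"y": 0.0017,"z": -0.0025,"turn": 0.0,"hand": 0}
    - {"x": 0,"y": 0.0017,"z": -0.0025,"turn": 0.0,"hand": 0}
    - {"x": 0,"y": 0,"z": 0,"turn": 0,"hand": 0}

```text
time_s: 15.88
ee_pos: [0.461, 0.1104, 0.0403]
eef_rot: [-0.044, 0.999, -0.002, 0.0]
force: [3.2, -12.1, -10.1]
width: 0.379
```

Call:
play_rows:
  moves:
    - {"x": 0,"y": 0.002,"z": -0.003,"turn": 0.0,"hand": 0}
    - {"x": 0,"y": 0.002,"z": -0.003,"turn": 0.0,"hand": 0}
    - {"x": 0,"y": 0,"z": 0,"turn": 0,"hand": 0}

```text
time_s: 16.25
ee_pos: [0.4605, 0.1149, 0.0341]
eef_rot: [-0.044, 0.999, -0.001, -0.0]
force: [2.3, -9.4, -9.5]
width: 0.379
```

Call:
play_rows:
  moves:
    - {"x": 0,"y": 0.0015,"z": -0.002,"turn": 0.0,"hand": 0}
    - {"x": 0,"y": 0.001,"z": -0.0015,"turn": 0.0,"hand": 0}
    - {"x": 0,"y": 0,"z": 0,"turn": 0,"hand": 0}

```text
time_s: 16.62
ee_pos: [0.4604, 0.1178, 0.0308]
eef_rot: [-0.044, 0.999, -0.001, -0.0]
force: [1.7, -5.7, -7.6]
width: 0.383
```

Run:
```python
from h import *
st=env.read_state(); print(st["ee_pos"],st["eef_rot"],st["force"],st["moment"])
w=env.snapshot("wrist")
s=env.snapshot("scene"); b=s["pixels"][140:240,260:380][:,:,::-1]
cv2.imwrite("pics/s16z.png",cv2.resize(b,None,fx=6,fy=6,interpolation=cv2.INTER_CUBIC))
im=cv2.resize(w["pixels"][100:300,240:440][:,:,::-1],None,fx=3,fy=3,interpolation=cv2.INTER_CUBIC)
cv2.imwrite("pics/w16z.png",im)
```

```text
[0.46037281 0.11779595 0.03077367] [-4.36011757e-02  9.99048690e-01 -7.15672181e-04 -3.73716551e-04] [ 1.67830649 -5.7258048  -7.61025615] [-0.96318674 -0.1497748  -0.0852934 ]
```

View pics/w16z.png

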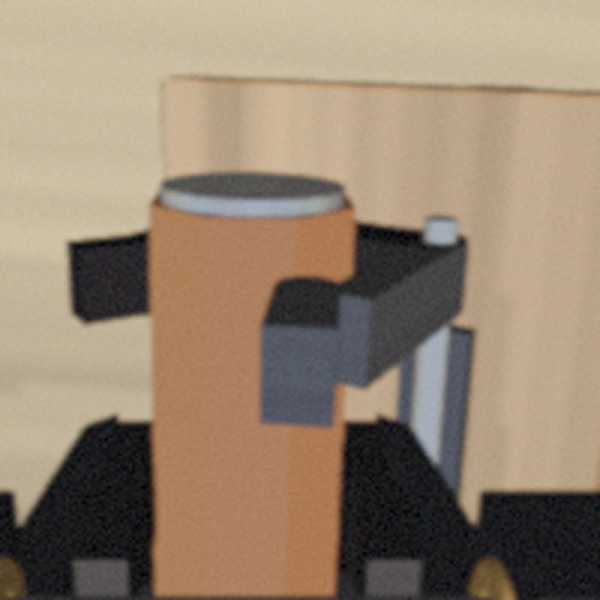

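View pics/s16z.png

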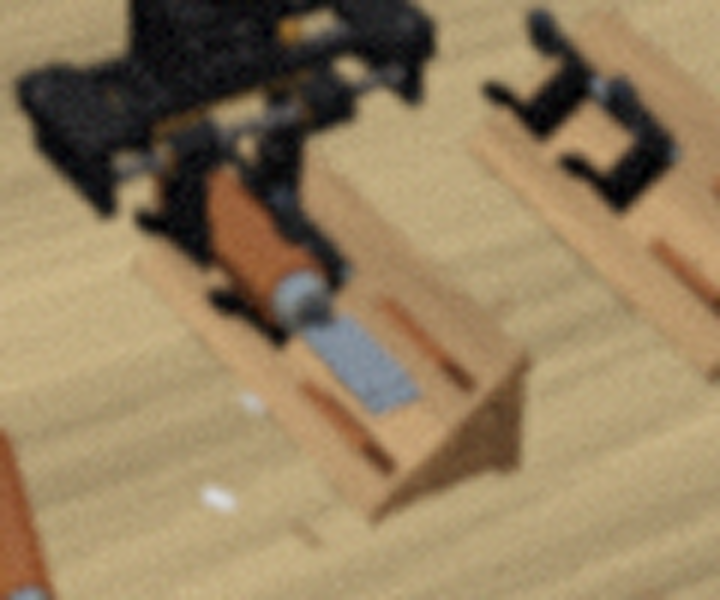

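Call:
play_rows:
  moves:
    - {"x": 0,"y": 0.0011,"z": -0.0016,"turn": 0.0,"hand": 0}
    - {"x": 0,"y": 0.0006,"z": -0.0008,"turn": 0.0,"hand": 0}
    - {"x": 0,"y": 0,"z": 0,"turn": 0,"hand": 0}

```text
time_s: 17.1
ee_pos: [0.4606, 0.1189, 0.0293]
eef_rot: [-0.044, 0.999, -0.001, 0.0]
force: [-0.6, -10.0, 3.7]
width: 0.377
```

Call:
play_rows:
  moves:
    - {"x": 0,"y": 0,"z": 0,"turn": 0.0,"hand": 0.46}
    - {"x": 0,"y": 0,"z": 0,"turn": 0.0,"hand": 0.5}
    - {"x": 0,"y": 0,"z": 0,"turn": 0,"hand": 0.52}
  squeeze: 10

```text
time_s: 17.48
ee_pos: [0.4604, 0.1204, 0.029]
eef_rot: [-0.044, 0.999, 0.0, 0.0]
force: [0.0, 0.7, 0.1]
width: 0.519
```

Run:
```python
from h import *
st=env.read_state(); print(st["ee_pos"],st["eef_rot"],st["force"],st["width"])
w=env.snapshot("wrist")
s=env.snapshot("scene"); b=s["pixels"][140:240,260:380][:,:,::-1]
cv2.imwrite("pics/s17z.png",cv2.resize(b,None,fx=6,fy=6,interpolation=cv2.INTER_CUBIC))
im=cv2.resize(w["pixels"][100:300,240:440][:,:,::-1],None,fx=3,fy=3,interpolation=cv2.INTER_CUBIC)
cv2.imwrite("pics/w17z.png",im)
```

```text
[0.46039693 0.12041313 0.02902911] [-4.37168624e-02  9.99043958e-01  7.49141829e-05  6.68306733e-06] [0.04918086 0.73038783 0.13756009] 0.5185736298845147
```

View pics/w17z.png

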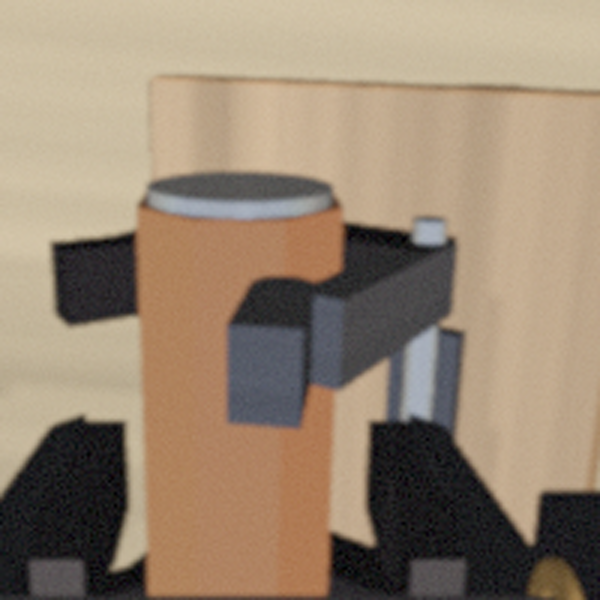

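View pics/s17z.png

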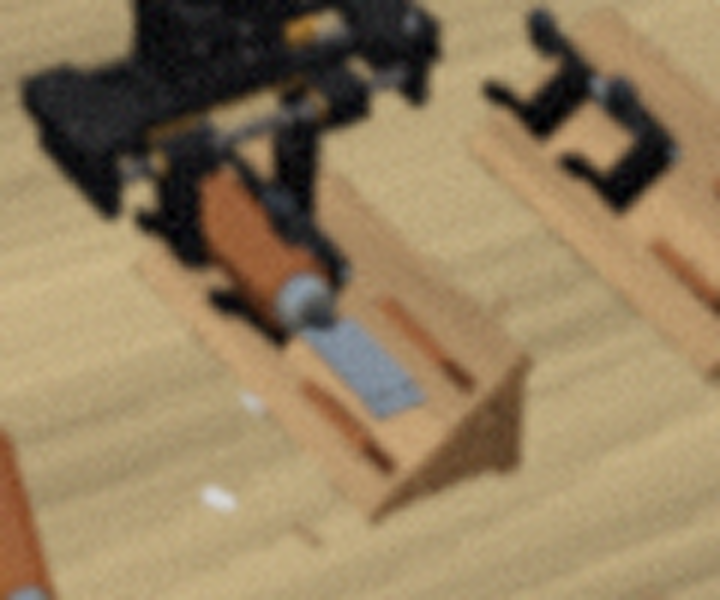

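Call:
play_rows:
  moves:
    - {"x": 0,"y": 0,"z": 0.02,"turn": 0.0,"hand": 0.52}
    - {"x": 0,"y": 0,"z": 0.03,"turn": 0.0,"hand": 0.52}
    - {"x": 0,"y": -0.002,"z": 0.01,"turn": 0,"hand": 0}
    - {"x": 0,"y": 0,"z": 0,"turn": 0,"hand": 0}
    - {"x": 0,"y": 0,"z": 0,"turn": 0,"hand": 0}
    - {"x": 0,"y": 0,"z": 0,"turn": 0,"hand": 0}
    - {"x": 0,"y": 0,"z": 0,"turn": 0,"hand": 0}
  squeeze: 40

```text
time_s: 18.45
ee_pos: [0.4603, 0.1182, 0.0886]
eef_rot: [-0.044, 0.999, 0.0, -0.0]
force: [0.5, 0.2, -0.4]
width: 0.005
```

Run:
```python
from h import *
import pickle
st=env.read_state(); print(st["ee_pos"],st["eef_rot"],st["force"],st["width"])
w=env.snapshot("wrist"); pickle.dump((w,st["ee_pos"]),open("w18.pkl","wb"))
s=env.snapshot("scene"); b=s["pixels"][120:240,250:390][:,:,::-1]
cv2.imwrite("pics/s18z.png",cv2.resize(b,None,fx=5,fy=5,interpolation=cv2.INTER_CUBIC))
im=cv2.resize(w["pixels"][80:280,240:440][:,:,::-1],None,fx=3,fy=3,interpolation=cv2.INTER_CUBIC)
cv2.imwrite("pics/w18z.png",im)
```

```text
[0.4602502  0.1181839  0.08864793] [-4.35964986e-02  9.99049120e-01  1.42693568e-05 -4.49024442e-04] [ 0.49218791  0.16892465 -0.37701644] 0.004803125181665809
```

View pics/w18z.png

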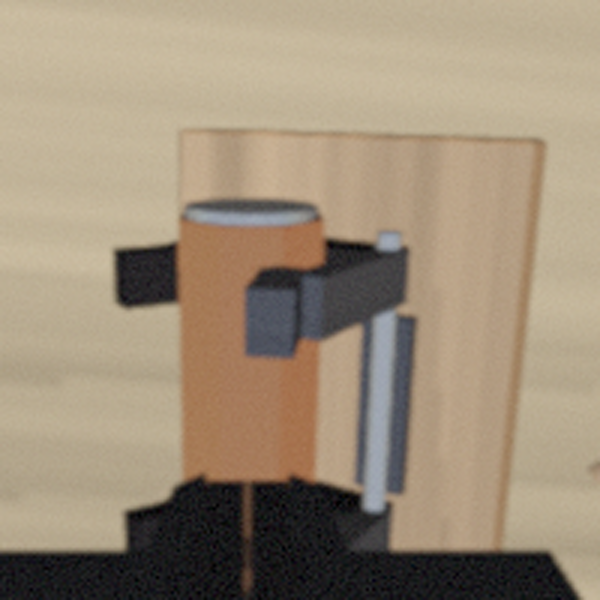

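View pics/s18z.png

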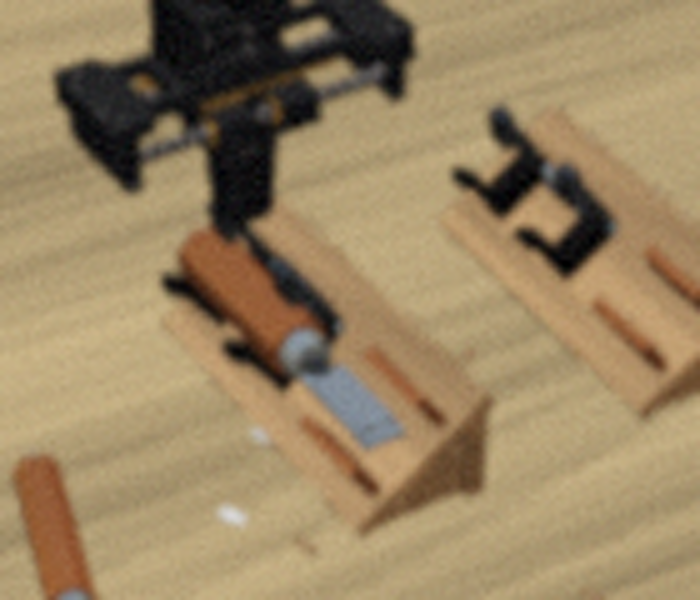

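Run:
```python
from fit import *
w,ee=pickle.load(open("w18.pkl","rb"))
o=[(w,A,(300.3,123.3)),(w,B,(421.7,126.7))]
f=lambda q:np.concatenate([(proj(c,world([q[0],q[1],.087],L))[0]-uv) for c,L,uv in o])
r=least_squares(f,[.458,.142]); print(r.x,r.fun)
p=[r.x[0],r.x[1],.087]
# butt: cap centre & wood edge
for nm,L in (("butt axis",(-.055,0,.032)),("cap",(-.058,0,.032)),("topwood",(-.055,.0104,.0469))): print(nm,(proj(w,world(p,[L]))[0]-[240,80])*3)
for y in(-.0018,0): print([(proj(w,world(p,[(x,y-17e-3*np.cos(a),.032+0)]))[0]-[240,80]).round(1).tolist() for x,a in((-.055,0),(0,0))])
# left silhouette and right silhouette of octagon extremes
def sil(yc,zc,x,roll):
    R=.017/np.cos(np.pi/8); a=np.radians(roll)+np.pi/8+np.arange(8)*np.pi/4
    q=(proj(w,world(p,[(x,yc+R*np.cos(k),zc+R*np.sin(k)) for k in a]))-[240,80])*3
    return q[:,0].min().round(1),q[:,0].max().round(1), q[:,1].max().round(1)
for yc in(-.002,-.001,0,.001):
  for zc in(.032,.034):
    print(yc,zc,[sil(yc,zc,x,ro) for x in(-.055,0) for ro in(0,-10)])
```

```text
[0.4583 0.1407] [ 0.9124  0.1844 -0.7026 -0.2287]
butt axis [263.5552 203.3757]
cap [263.632  190.6213]
topwood [265.123  213.0685]
[[67.1, 66.1], [68.2, 134.8]]
[[69.0, 66.3], [70.0, 135.2]]
-0.002 0.032 [(np.float64(183.0), np.float64(333.1), np.float64(212.3)), (np.float64(180.4), np.float64(333.5), np.float64(212.5)), (np.float64(187.7), np.float64(326.5), np.float64(444.0)), (np.float64(185.3), np.float64(326.9), np.float64(444.6))]
-0.002 0.034 [(np.float64(177.8), np.float64(328.8), np.float64(213.2)), (np.float64(175.1), np.float64(329.3), np.float64(213.5)), (np.float64(182.9), np.float64(322.5), np.float64(446.6)), (np.float64(180.4), np.float64(323.1), np.float64(447.3))]
-0.001 0.032 [(np.float64(186.2), np.float64(336.8), np.float64(212.6)), (np.float64(183.6), np.float64(337.2), np.float64(212.9)), (np.float64(190.6), np.float64(329.9), np.float64(444.9)), (np.float64(188.3), np.float64(330.3), np.float64(445.6))]
-0.001 0.034 [(np.float64(181.0), np.float64(332.6), np.float64(213.6)), (np.float64(178.3), np.float64(333.0), np.float64(213.8)), (np.float64(185.9), np.flo
[... 379 characters left out ...]
6.4), np.float64(213.9)), (np.float64(181.6), np.float64(336.7), np.float64(214.2)), (np.float64(188.9), np.float64(329.4), np.float64(448.5)), (np.float64(186.4), np.float64(329.9), np.float64(449.2))]
0.001 0.032 [(np.float64(192.6), np.float64(344.3), np.float64(213.3)), (np.float64(190.1), np.float64(344.6), np.float64(213.5)), (np.float64(196.6), np.float64(336.8), np.float64(446.8)), (np.float64(194.3), np.float64(337.1), np.float64(447.5))]
0.001 0.034 [(np.float64(187.5), np.float64(340.1), np.float64(214.3)), (np.float64(184.8), np.float64(340.5), np.float64(214.5)), (np.float64(191.9), np.float64(332.9), np.float64(449.5)), (np.float64(189.5), np.float64(333.3), np.float64(450.2))]
```

Call:
play_rows:
  moves:
    - {"x": 0,"y": 0,"z": -0.015,"turn": 0,"hand": 0}
    - {"x": 0,"y": 0,"z": -0.012,"turn": 0,"hand": 0}
    - {"x": 0,"y": 0,"z": -0.003,"turn": 0,"hand": 0}
    - {"x": 0,"y": 0,"z": 0,"turn": 0,"hand": 0}

```text
time_s: 19.05
ee_pos: [0.4605, 0.1182, 0.0591]
eef_rot: [-0.044, 0.999, -0.0, -0.0]
force: [-0.5, -0.3, -0.4]
width: 0.002
```

Call:
play_rows:
  moves:
    - {"x": 0,"y": 0,"z": -0.002,"turn": 0,"hand": 0}
    - {"x": 0,"y": 0,"z": -0.002,"turn": 0,"hand": 0}

```text
time_s: 19.3
ee_pos: [0.4606, 0.1182, 0.0552]
eef_rot: [-0.044, 0.999, -0.0, 0.0]
force: [-0.2, 1.2, -0.3]
width: 0.001
```

Call:
play_rows:
  moves:
    - {"x": 0,"y": 0,"z": -0.0015,"turn": 0,"hand": 0}
    - {"x": 0,"y": 0,"z": -0.0015,"turn": 0,"hand": 0}

```text
time_s: 19.55
ee_pos: [0.4605, 0.1182, 0.052]
eef_rot: [-0.044, 0.999, -0.0, 0.0]
force: [0.6, -0.2, -0.2]
width: -0.0
```

Call:
play_rows:
  moves:
    - {"x": 0,"y": 0,"z": -0.001,"turn": 0,"hand": 0}
    - {"x": 0,"y": 0,"z": -0.001,"turn": 0,"hand": 0}

```text
time_s: 19.8
ee_pos: [0.4604, 0.1182, 0.05]
eef_rot: [-0.044, 0.999, 0.0, -0.0]
force: [-1.0, -0.8, -0.1]
width: 0.002
```

Call:
play_rows:
  moves:
    - {"x": 0,"y": 0,"z": -0.0015,"turn": 0,"hand": 0}
    - {"x": 0,"y": 0,"z": -0.0015,"turn": 0,"hand": 0}

```text
time_s: 20.05
ee_pos: [0.4606, 0.1182, 0.0483]
eef_rot: [-0.044, 0.999, -0.0, 0.0]
force: [-8.1, -0.3, 28.3]
width: 0.004
```

Call:
play_rows:
  moves:
    - {"x": 0,"y": 0,"z": -0.0015,"turn": 0,"hand": 0}
    - {"x": 0,"y": 0,"z": 0,"turn": 0,"hand": 0}

```text
time_s: 20.3
ee_pos: [0.4607, 0.1182, 0.0482]
eef_rot: [-0.044, 0.999, -0.0, 0.001]
force: [-9.8, -0.8, 33.3]
width: 0.006
```

Call:
play_rows:
  moves:
    - {"x": 0,"y": 0.0,"z": 0.02,"turn": 0,"hand": 0}
    - {"x": 0,"y": 0,"z": 0.025,"turn": 0,"hand": 0}
    - {"x": 0,"y": 0,"z": 0,"turn": 0,"hand": 0}

```text
time_s: 20.68
ee_pos: [0.4612, 0.1182, 0.0917]
eef_rot: [-0.044, 0.999, -0.0, 0.002]
force: [-0.6, 0.4, -0.8]
width: 0.006
```

Run:
```python
from h import *
import pickle
w0,_=pickle.load(open("w18.pkl","rb"))
w=env.snapshot("wrist"); print(env.read_state()["ee_pos"])
pickle.dump((w,env.read_state()["ee_pos"]),open("w19.pkl","wb"))
def e(w): 
    im=w["pixels"][135:245,280:365][:,:,::-1]; im=cv2.convertScaleAbs(im,alpha=1.4,beta=-60)
    return cv2.resize(im,None,fx=4.5,fy=4.5,interpolation=cv2.INTER_CUBIC)
cv2.imwrite("pics/w19z.png",np.hstack([e(w0),e(w)]))
for q in(w0,w):
    a=q["pixels"][185:220,290:360].astype(float).mean(0); print(a[:,0].round().astype(int).tolist())
```

```text
[0.46059795 0.1181752  0.09060608]
[184, 183, 183, 184, 183, 184, 183, 183, 182, 179, 172, 167, 166, 166, 166, 166, 166, 166, 165, 166, 166, 166, 166, 165, 166, 166, 166, 166, 166, 166, 164, 154, 140, 132, 131, 132, 132, 132, 131, 131, 131, 131, 131, 130, 130, 131, 130, 127, 129, 134, 141, 145, 146, 145, 145, 147, 152, 156, 158, 159, 160, 161, 164, 167, 168, 169, 169, 170, 165, 147]
[183, 184, 184, 184, 183, 184, 183, 183, 184, 182, 176, 169, 166, 166, 167, 166, 167, 166, 166, 166, 166, 166, 166, 166, 166, 166, 166, 166, 167, 166, 164, 157, 146, 139, 139, 140, 139, 138, 139, 139, 138, 137, 139, 138, 138, 138, 137, 136, 137, 144, 150, 152, 153, 153, 153, 155, 161, 166, 167, 168, 170, 172, 174, 176, 177, 177, 178, 177, 167, 140]
```

View pics/w19z.png

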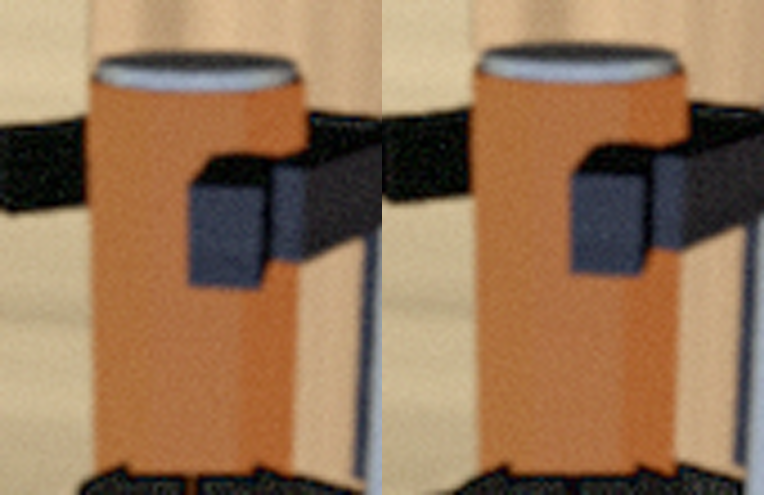

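Call:
play_rows:
  moves:
    - {"x": 0,"y": -0.03,"z": 0,"turn": 0,"hand": 0}
    - {"x": 0,"y": 0.0,"z": -0.02,"turn": 0,"hand": 0}
    - {"x": 0,"y": 0,"z": -0.015,"turn": 0,"hand": 0}
    - {"x": 0,"y": 0.0023,"z": -0.0033,"turn": 0,"hand": 0}
    - {"x": 0,"y": 0,"z": 0,"turn": 0,"hand": 0}

```text
time_s: 21.35
ee_pos: [0.4602, 0.0907, 0.0519]
eef_rot: [-0.044, 0.999, 0.0, -0.0]
force: [-0.6, -0.6, 0.3]
width: 0.008
```

Call:
play_rows:
  moves:
    - {"x": 0,"y": 0.0012,"z": -0.0016,"turn": 0,"hand": 0}
    - {"x": 0,"y": 0.0012,"z": -0.0016,"turn": 0,"hand": 0}

```text
time_s: 21.6
ee_pos: [0.4606, 0.093, 0.0493]
eef_rot: [-0.044, 0.999, -0.0, 0.0]
force: [-0.1, 0.4, -0.5]
width: 0.004
```

Call:
play_rows:
  moves:
    - {"x": 0,"y": 0.0012,"z": -0.0016,"turn": 0,"hand": 0}
    - {"x": 0,"y": 0.0012,"z": -0.0016,"turn": 0,"hand": 0}

```text
time_s: 21.85
ee_pos: [0.4605, 0.0954, 0.0459]
eef_rot: [-0.044, 0.999, -0.0, 0.0]
force: [1.2, -0.7, -0.3]
width: 0.008
```

Call:
play_rows:
  moves:
    - {"x": 0,"y": 0.0009,"z": -0.0012,"turn": 0,"hand": 0}
    - {"x": 0,"y": 0.0,"z": 0,"turn": 0,"hand": 0}

```text
time_s: 22.1
ee_pos: [0.4604, 0.0962, 0.0446]
eef_rot: [-0.044, 0.999, 0.0, -0.0]
force: [-0.4, 0.2, -0.4]
width: 0.006
```

Call:
play_rows:
  moves:
    - {"x": 0,"y": 0.0015,"z": -0.0015,"turn": 0,"hand": 0}
    - {"x": 0,"y": 0.001,"z": -0.001,"turn": 0,"hand": 0}

```text
time_s: 22.35
ee_pos: [0.4607, 0.0975, 0.0432]
eef_rot: [-0.044, 0.999, -0.001, 0.0]
force: [-6.5, -12.4, 21.3]
width: 0.006
```

Call:
play_rows:
  moves:
    - {"x": 0,"y": 0.0015,"z": -0.001,"turn": 0,"hand": 0}
    - {"x": 0,"y": 0.0,"z": 0,"turn": 0,"hand": 0}

```text
time_s: 22.6
ee_pos: [0.4608, 0.0977, 0.0432]
eef_rot: [-0.044, 0.999, -0.003, 0.001]
force: [-8.9, -18.5, 26.7]
width: 0.003
```

Call:
play_rows:
  moves:
    - {"x": 0,"y": -0.008,"z": 0.02,"turn": 0,"hand": 0}
    - {"x": 0,"y": 0.028,"z": 0.03,"turn": 0,"hand": 0}
    - {"x": 0,"y": 0,"z": 0,"turn": 0,"hand": 0}

```text
time_s: 22.98
ee_pos: [0.4613, 0.1211, 0.0926]
eef_rot: [-0.044, 0.999, -0.0, 0.002]
force: [-0.0, -0.2, -0.6]
width: 0.007
```

Run:
```python
from h import *
import pickle
w0,_=pickle.load(open("w19.pkl","rb"))
w=env.snapshot("wrist"); s=env.snapshot("scene"); print(env.read_state()["ee_pos"])
pickle.dump((w,env.read_state()["ee_pos"]),open("w20.pkl","wb"))
def e(w): 
    im=w["pixels"][135:245,280:365][:,:,::-1]; im=cv2.convertScaleAbs(im,alpha=1.4,beta=-60)
    return cv2.resize(im,None,fx=4.5,fy=4.5,interpolation=cv2.INTER_CUBIC)
cv2.imwrite("pics/w20z.png",np.hstack([e(w0),e(w)]))
b=s["pixels"][120:240,250:390][:,:,::-1]
cv2.imwrite("pics/s20z.png",cv2.resize(b,None,fx=5,fy=5,interpolation=cv2.INTER_CUBIC))
```

```text
[0.46009006 0.12005898 0.09063645]
```

View pics/w20z.png

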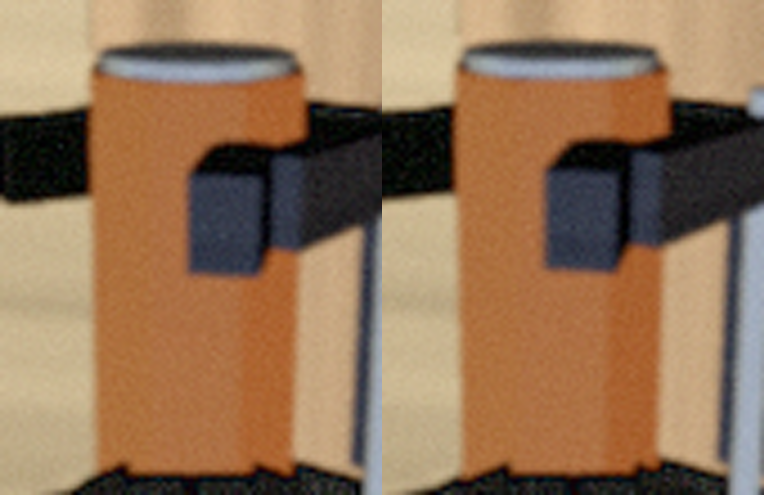

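View pics/s20z.png

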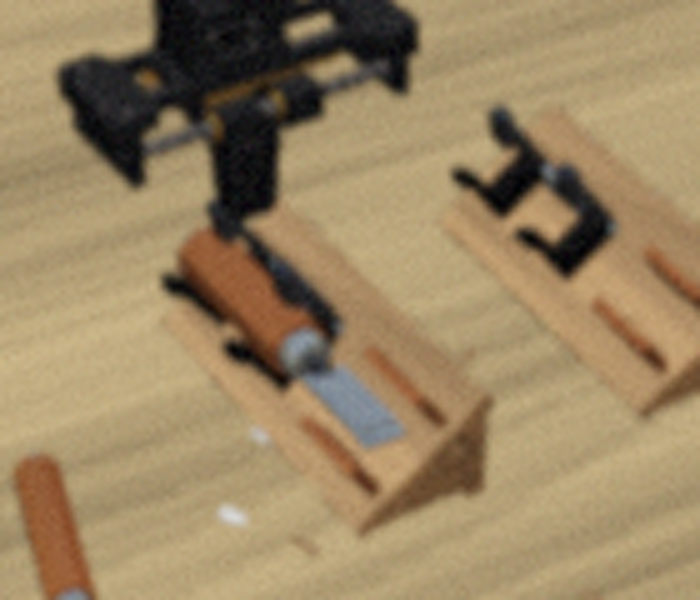

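Call:
play_rows:
  moves:
    - {"x": 0,"y": 0,"z": 0.05,"turn": 0,"hand": 0.3}
    - {"x": 0.03,"y": -0.03,"z": 0.05,"turn": -0.06,"hand": 1}
    - {"x": 0.04,"y": -0.04,"z": 0.01,"turn": -0.1,"hand": 1}
    - {"x": 0.04,"y": -0.04,"z": 0,"turn": -0.1,"hand": 1}
    - {"x": 0.03,"y": -0.03,"z": 0,"turn": 0,"hand": 1}
    - {"x": 0,"y": 0,"z": 0,"turn": 0,"hand": 1}
    - {"x": 0,"y": 0,"z": 0,"turn": 0,"hand": 1}

```text
time_s: 23.95
ee_pos: [0.5982, -0.0183, 0.1977]
eef_rot: [0.086, 0.996, 0.0, -0.001]
force: [-0.7, 0.4, -0.2]
width: 0.776
```

Run:
```python
from h import *
import pickle
np.set_printoptions(precision=4,suppress=True)
s=env.snapshot("wrist"); st=env.read_state(); print(st["ee_pos"],st["eef_rot"],st["time_s"])
pickle.dump(s,open("w21.pkl","wb")); save(s,"w21.png")
for n in("chisel_small","chisel_small_tip"):
    for r in env.landmark_of(n,s)[:2]: print(n,r,onplane(s,r["xy"],.013))
```

```text
[ 0.5982 -0.0179  0.1982] [ 0.0861  0.9963  0.0002 -0.0007] 24.0
chisel_small {'xy': [300.3, 133.3], 'conf': 0.85} [ 0.5397 -0.0363  0.013 ]
chisel_small_tip {'xy': [300.1, 240.5], 'conf': 0.9} [ 0.6864 -0.0658  0.013 ]
```

View pics/w21.png

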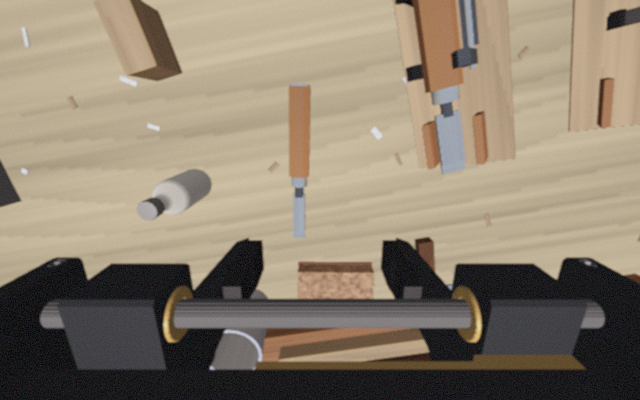

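Run:
```python
from h import *
import pickle
np.set_printoptions(precision=4,suppress=True)
s=pickle.load(open("w21.pkl","rb"))
b=cv2.resize(s["pixels"][75:245,265:340][:,:,::-1],None,fx=3.5,fy=3.5,interpolation=cv2.INTER_CUBIC); cv2.imwrite("pics/w21z.png",b)
```

```text
(no output)
```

View pics/w21z.png

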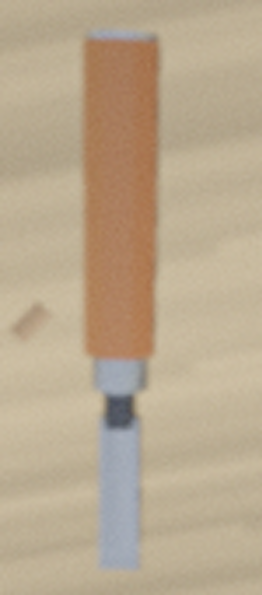

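Run:
```python
from h import *
import pickle
np.set_printoptions(precision=4,suppress=True)
s=pickle.load(open("w21.pkl","rb"))
Z=lambda u,v:(265+u/3.5,75+v/3.5)
b=onplane(s,Z(121,40),.026);f=onplane(s,Z(120,357),.026);t=onplane(s,Z(120,569),.013)
b2=onplane(s,Z(121,40),.015);f2=onplane(s,Z(120,357),.015)
print(b,f,t,np.linalg.norm(f-b),np.degrees(np.arctan2(*(f-b)[1::-1])),np.degrees(np.arctan2(*(t-f2)[1::-1])))
d=(f-b)/np.linalg.norm(f-b); print("mid",(b+f)/2,t-.145*d, "lat",(b2+f2)/2)
```

```text
[ 0.4864 -0.0256  0.026 ] [ 0.5926 -0.0472  0.026 ] [ 0.6817 -0.066   0.013 ] 0.10840140123658491 -11.478640880944827 -11.400790339602535
mid [ 0.5395 -0.0364  0.026 ] [ 0.5396 -0.0372  0.013 ] lat [ 0.5401 -0.0374  0.015 ]
```

Call:
play_rows:
  moves:
    - {"x": -0.0586,"y": -0.0191,"z": -0.03,"turn": -0.027,"hand": 0}
    - {"x": 0,"y": 0,"z": -0.05,"turn": 0,"hand": 0}
    - {"x": 0,"y": 0,"z": -0.05,"turn": 0,"hand": 0}
    - {"x": 0,"y": 0,"z": -0.03,"turn": 0,"hand": 0}
    - {"x": 0,"y": 0,"z": -0.02,"turn": 0,"hand": 0}
    - {"x": 0,"y": 0,"z": -0.015,"turn": 0,"hand": 0}
    - {"x": 0,"y": 0,"z": -0.008,"turn": 0,"hand": 0}
    - {"x": 0,"y": 0,"z": 0,"turn": 0,"hand": 0}

```text
time_s: 25.1
ee_pos: [0.5456, -0.0357, -0.0014]
eef_rot: [0.1, 0.995, -0.0, 0.0]
force: [-0.5, -0.2, 0.3]
width: 0.049
```

Call:
play_rows:
  moves:
    - {"x": 0,"y": 0,"z": -0.002,"turn": 0,"hand": 0}
    - {"x": 0,"y": 0,"z": -0.001,"turn": 0,"hand": 0}

```text
time_s: 25.35
ee_pos: [0.5458, -0.0359, -0.0041]
eef_rot: [0.1, 0.995, -0.0, 0.0]
force: [0.0, -0.3, -0.6]
width: 0.004
```

Call:
play_rows:
  moves:
    - {"x": -0.003,"y": -0.0005,"z": -0.002,"turn": 0,"hand": 0}
    - {"x": -0.003,"y": -0.0005,"z": -0.002,"turn": 0,"hand": 0}

```text
time_s: 25.6
ee_pos: [0.5394, -0.0368, -0.0086]
eef_rot: [0.1, 0.995, -0.0, 0.0]
force: [0.8, 0.4, -0.4]
width: 0.008
```

Call:
play_rows:
  moves:
    - {"x": 0,"y": 0,"z": -0.0015,"turn": 0,"hand": 0}
    - {"x": 0,"y": 0,"z": -0.0015,"turn": 0,"hand": 0}

```text
time_s: 25.85
ee_pos: [0.5396, -0.0369, -0.0111]
eef_rot: [0.1, 0.995, -0.0, 0.0]
force: [-4.9, 1.5, 17.8]
width: 0.005
```

Call:
play_rows:
  moves:
    - {"x": 0,"y": 0,"z": 0.006,"turn": 0,"hand": 0.75}
    - {"x": 0,"y": 0,"z": 0,"turn": 0,"hand": 0.75}
    - {"x": 0,"y": 0,"z": 0,"turn": 0,"hand": 0.75}
    - {"x": 0,"y": 0,"z": 0,"turn": 0,"hand": 0.75}
    - {"x": 0,"y": 0,"z": -0.01,"turn": 0,"hand": 0.75}
    - {"x": 0,"y": 0,"z": -0.011,"turn": 0,"hand": 0.75}
    - {"x": 0,"y": 0,"z": 0,"turn": 0,"hand": 0}
    - {"x": 0,"y": 0,"z": 0,"turn": 0,"hand": 0}
  squeeze: 40

```text
time_s: 26.85
ee_pos: [0.5396, -0.0368, -0.0266]
eef_rot: [0.1, 0.995, 0.0, -0.0]
force: [-0.4, 0.6, -0.1]
width: 0.481
```

Call:
play_rows:
  moves:
    - {"x": 0,"y": 0,"z": 0,"turn": 0,"hand": 0}
    - {"x": 0,"y": 0,"z": 0,"turn": 0,"hand": 0}
    - {"x": 0,"y": 0,"z": 0,"turn": 0,"hand": 0}

```text
time_s: 27.22
ee_pos: [0.5398, -0.0369, -0.0263]
eef_rot: [0.1, 0.995, -0.0, 0.0]
force: [0.6, -0.7, 1.1]
width: 0.289
```

Run:
```python
from h import *
np.set_printoptions(precision=4,suppress=True)
w=env.snapshot("wrist"); st=env.read_state(); print(st["ee_pos"],st["eef_rot"],st["time_s"],st["width"])
save(w,"w22.png")
for r in(168,172,176,180,184): a=onplane(w,(321.5,r),.026); print(r,a,np.hypot(*(a[:2]-st["ee_pos"][:2])))
```

```text
[ 0.5398 -0.0369 -0.0263] [ 0.0997  0.995  -0.0001  0.0003] 27.275 0.2858043686924401
168 [ 0.4868 -0.0266  0.026 ] 0.05396778237797915
172 [ 0.4886 -0.027   0.026 ] 0.05205517081242182
176 [ 0.4905 -0.0274  0.026 ] 0.050125974008624605
180 [ 0.4924 -0.0278  0.026 ] 0.048179976144514726
184 [ 0.4944 -0.0282  0.026 ] 0.0462169577977094
```

View pics/w22.png

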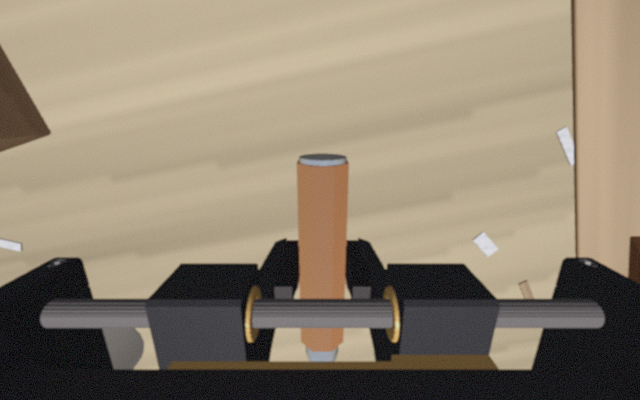

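Call:
play_rows:
  moves:
    - {"x": 0,"y": 0,"z": 0.02,"turn": 0,"hand": 0}
    - {"x": 0,"y": 0,"z": 0.05,"turn": 0,"hand": 0}
    - {"x": 0,"y": 0,"z": 0.055,"turn": 0,"hand": 0}
    - {"x": -0.01,"y": 0.02,"z": 0.051,"turn": 0.05,"hand": 0}
    - {"x": -0.02,"y": 0.045,"z": 0,"turn": 0.07,"hand": 0}
    - {"x": -0.02,"y": 0.05,"z": 0,"turn": 0.07,"hand": 0}
    - {"x": -0.02,"y": 0.05,"z": 0,"turn": 0.058,"hand": 0}
    - {"x": -0.02,"y": 0.05,"z": 0,"turn": 0,"hand": 0}
  squeeze: 40

```text
time_s: 28.28
ee_pos: [0.4485, 0.1796, 0.1494]
eef_rot: [-0.024, 1.0, 0.0, -0.0]
force: [0.9, 0.1, -0.6]
width: 0.289
```

Call:
play_rows:
  moves:
    - {"x": 0,"y": 0.045,"z": 0,"turn": 0,"hand": 0}
    - {"x": 0,"y": 0.03,"z": 0,"turn": 0,"hand": 0}
    - {"x": 0,"y": 0,"z": 0,"turn": 0,"hand": 0}
    - {"x": 0,"y": 0,"z": 0,"turn": 0,"hand": 0}

```text
time_s: 28.78
ee_pos: [0.4494, 0.2526, 0.1492]
eef_rot: [-0.024, 1.0, -0.0, -0.0]
force: [0.1, -0.3, -0.1]
width: 0.285
```

Run:
```python
from h import *
import pickle
np.set_printoptions(precision=4,suppress=True)
st=env.read_state(); print(st["ee_pos"],st["eef_rot"],st["force"],st["width"],st["time_s"])
w=env.snapshot("wrist"); save(w,"w23.png"); pickle.dump((w,st["ee_pos"]),open("w23.pkl","wb"))
im=cv2.resize(w["pixels"][80:290,270:500][:,:,::-1],None,fx=2.8,fy=2.8,interpolation=cv2.INTER_CUBIC); cv2.imwrite("pics/w23z.png",im)
```

```text
[0.4494 0.2526 0.1492] [-0.024   0.9997 -0.0002 -0.0004] [ 0.0895 -0.3428 -0.1193] 0.2852133265202954 28.775
```

View pics/w23z.png

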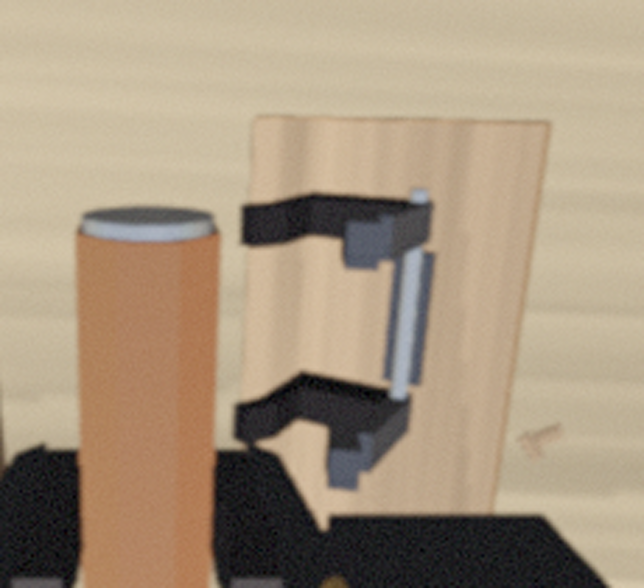

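Run:
```python
from fit import *
Z=lambda u,v:(270+u/2.8,80+v/2.8)
w,ee=pickle.load(open("w23.pkl","rb"))
o=[(w,A,Z(254,115)),(w,B,Z(550,122))]
e=Z(493,515)
for yaw in(.04,.048,.056):
  f=lambda q:np.concatenate([(proj(c,world([q[0],q[1],yaw],L))[0]-uv) for c,L,uv in o])
  r=least_squares(f,[.445,.335]); print(yaw,r.x,r.fun, [ (proj(w,world([*r.x,yaw],[(x,.055,0)]))[0]) for x in(.06,.08)],e)
# compare: same features for big in w13
w2,_=pickle.load(open("w13.pkl","rb"))
Y=lambda u,v:(280+u/3.1,100+v/3.1)
# fork base corner & rod points: find p.y by rod (assume same y_c,z_c=6)
def ycoord(wc,uv,p,z=.006):
    f=lambda q:proj(wc,world(p,[(q[0],q[1],z)]))[0]-uv
    return least_squares(f,[0,.02]).x
pb=[.4582,.1374,.087]; 
for uv in(Y(424,225),Y(408,387)): print("big rod",ycoord(w2,uv,pb))
for uv in(Y(293,161),Y(284,357)): print("big fork corner(z~15?)",ycoord(w2,uv,pb,.015))
for py in(.332,.334,.336):
    ps=[.4455,py,.05]
    for uv in(Z(410,250),Z(398,396)): print(py,"small rod",ycoord(w,uv,ps))
    for uv in(Z(312,195),Z(303,373)): print(py,"small fork corner",ycoord(w,uv,ps,.015))
```

```text
0.04 [0.4453 0.3352] [ 0.0163 -0.0278 -0.0133  0.0213] [array([446.035 , 254.9497]), array([443.3755, 272.0908])] (446.07142857142856, 263.92857142857144)
0.048 [0.4453 0.3357] [-0.0175  0.3672  0.0143 -0.2975] [array([447.0665, 254.7142]), array([444.5381, 271.8654])] (446.07142857142856, 263.92857142857144)
0.056 [0.4454 0.3363] [-0.0483  0.7624  0.0393 -0.6159] [array([448.0974, 254.4719]), array([445.7004, 271.6322])] (446.07142857142856, 263.92857142857144)
big rod [-0.0255  0.0241]
big rod [0.0297 0.0243]
big fork corner(z~15?) [-0.0435 -0.0179]
big fork corner(z~15?) [ 0.025  -0.0172]
0.332 small rod [-0.0258  0.0207]
0.332 small rod [0.029  0.0216]
0.332 small fork corner [-0.0435 -0.0134]
0.332 small fork corner [ 0.0243 -0.0127]
0.334 small rod [-0.0257  0.0188]
0.334 small rod [0.0294 0.0197]
0.334 small fork corner [-0.0435 -0.0155]
0.334 small fork corner [ 0.0246 -0.0148]
0.336 small rod [-0.0256  0.0168]
0.336 small rod [0.0297 0.0177]
0.336 small fork corner [-0.0434 -0.0176]
0.336 small fork corner [ 0.025  -0.0169]
```

Call:
play_rows:
  moves:
    - {"x": 0,"y": 0.006,"z": -0.04,"turn": 0.004,"hand": 0}
    - {"x": -0.0005,"y": 0.013,"z": -0.0185,"turn": 0.0,"hand": 0}
    - {"x": -0.001,"y": 0.0127,"z": -0.0185,"turn": 0.0,"hand": 0}
    - {"x": 0,"y": 0,"z": 0,"turn": 0,"hand": 0}
    - {"x": 0,"y": 0,"z": 0,"turn": 0,"hand": 0}

```text
time_s: 29.45
ee_pos: [0.4486, 0.2842, 0.0732]
eef_rot: [-0.026, 1.0, 0.0, 0.0]
force: [0.0, -0.5, -0.7]
width: 0.287
```

Call:
play_rows:
  moves:
    - {"x": 0,"y": 0.005,"z": -0.0072,"turn": 0.0,"hand": 0}
    - {"x": -0.0005,"y": 0.005,"z": -0.0072,"turn": 0.0,"hand": 0}
    - {"x": 0,"y": 0,"z": 0,"turn": 0,"hand": 0}

```text
time_s: 29.82
ee_pos: [0.4472, 0.295, 0.0575]
eef_rot: [-0.026, 1.0, -0.0, -0.001]
force: [-0.3, -0.6, -1.8]
width: 0.292
```

Call:
play_rows:
  moves:
    - {"x": 0,"y": 0.0025,"z": -0.0036,"turn": 0.0,"hand": 0}
    - {"x": 0,"y": 0.0025,"z": -0.0036,"turn": 0.0,"hand": 0}
    - {"x": 0,"y": 0,"z": 0,"turn": 0,"hand": 0}

```text
time_s: 30.2
ee_pos: [0.4476, 0.2995, 0.0505]
eef_rot: [-0.026, 1.0, -0.001, -0.0]
force: [0.9, -3.2, -4.0]
width: 0.287
```

Run:
```python
from h import *
w=env.snapshot("wrist")
s=env.snapshot("scene"); b=s["pixels"][110:220,310:440][:,:,::-1]
a=cv2.resize(b,(600,508),interpolation=cv2.INTER_CUBIC); cv2.imwrite("pics/s24z.png",a)
im=cv2.resize(w["pixels"][100:300,240:440][:,:,::-1],None,fx=2.5,fy=2.5,interpolation=cv2.INTER_CUBIC)
cv2.imwrite("pics/w24z.png",im)
```

```text
(no output)
```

View pics/w24z.png

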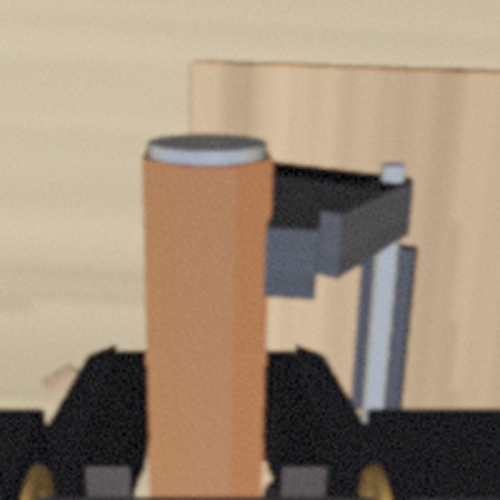

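View pics/s24z.png

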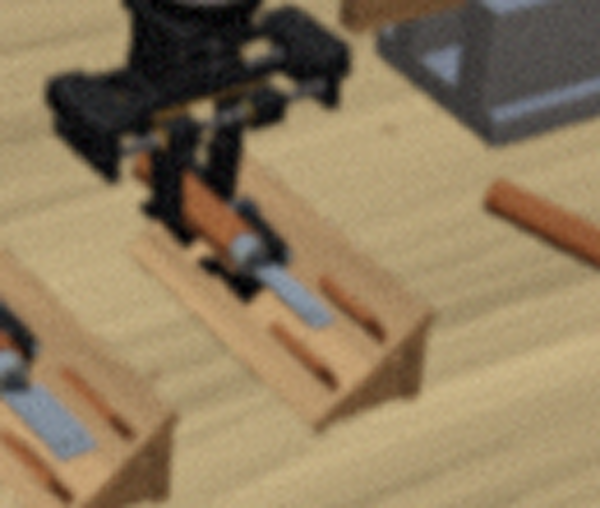

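Call:
play_rows:
  moves:
    - {"x": 0,"y": 0.0023,"z": -0.0033,"turn": 0.0,"hand": 0}
    - {"x": 0,"y": 0.0023,"z": -0.0033,"turn": 0.0,"hand": 0}
    - {"x": 0,"y": 0,"z": 0,"turn": 0,"hand": 0}

```text
time_s: 30.68
ee_pos: [0.4477, 0.3024, 0.0442]
eef_rot: [-0.026, 1.0, -0.002, -0.0]
force: [1.5, -14.4, 0.6]
width: 0.288
```

Call:
play_rows:
  moves:
    - {"x": 0,"y": 0.0023,"z": -0.0033,"turn": 0.0,"hand": 0}
    - {"x": 0,"y": 0.0,"z": 0,"turn": 0.0,"hand": 0}

```text
time_s: 30.92
ee_pos: [0.4476, 0.3046, 0.0405]
eef_rot: [-0.026, 1.0, -0.002, -0.001]
force: [2.9, -13.6, -3.3]
width: 0.289
```

Call:
play_rows:
  moves:
    - {"x": 0,"y": 0.002,"z": -0.003,"turn": 0.0,"hand": 0}
    - {"x": 0,"y": 0.002,"z": -0.003,"turn": 0.0,"hand": 0}
    - {"x": 0,"y": 0.0,"z": 0,"turn": 0.0,"hand": 0}

```text
time_s: 31.3
ee_pos: [0.4476, 0.3099, 0.035]
eef_rot: [-0.026, 1.0, -0.001, -0.0]
force: [0.9, -7.6, -1.0]
width: 0.285
```

Call:
play_rows:
  moves:
    - {"x": 0,"y": 0.002,"z": -0.0027,"turn": 0.0,"hand": 0}
    - {"x": 0,"y": 0.0,"z": 0,"turn": 0.0,"hand": 0}

```text
time_s: 31.55
ee_pos: [0.4478, 0.3123, 0.0325]
eef_rot: [-0.026, 1.0, -0.0, 0.0]
force: [0.6, -4.8, -0.5]
width: 0.29
```

Call:
play_rows:
  moves:
    - {"x": 0,"y": 0.0012,"z": -0.0016,"turn": 0.0,"hand": 0}
    - {"x": 0,"y": 0.0006,"z": -0.0008,"turn": 0.0,"hand": 0}
    - {"x": 0,"y": 0.0,"z": 0,"turn": 0.0,"hand": 0}

```text
time_s: 31.92
ee_pos: [0.4474, 0.3146, 0.0295]
eef_rot: [-0.026, 1.0, 0.0, -0.0]
force: [1.4, -2.6, -5.2]
width: 0.292
```

Call:
play_rows:
  moves:
    - {"x": 0,"y": 0.0003,"z": -0.0005,"turn": 0.0,"hand": 0.35}
    - {"x": 0,"y": 0,"z": 0,"turn": 0.0,"hand": 0.42}
    - {"x": 0,"y": 0,"z": 0,"turn": 0,"hand": 0.44}
  squeeze: 10

```text
time_s: 32.3
ee_pos: [0.4477, 0.3151, 0.0297]
eef_rot: [-0.026, 1.0, 0.0, 0.0]
force: [0.3, 0.0, -0.1]
width: 0.445
```

Run:
```python
from h import *
st=env.read_state(); print(st["ee_pos"],st["force"],st["width"])
w=env.snapshot("wrist")
s=env.snapshot("scene"); b=s["pixels"][110:220,310:440][:,:,::-1]
a=cv2.resize(b,(600,508),interpolation=cv2.INTER_CUBIC); cv2.imwrite("pics/s25z.png",a)
im=cv2.resize(w["pixels"][100:300,240:440][:,:,::-1],None,fx=2.5,fy=2.5,interpolation=cv2.INTER_CUBIC)
cv2.imwrite("pics/w25z.png",im)
```

```text
[0.44774418 0.31509005 0.02965795] [ 0.34974492  0.00249644 -0.07203539] 0.44458947095830886
```

View pics/w25z.png

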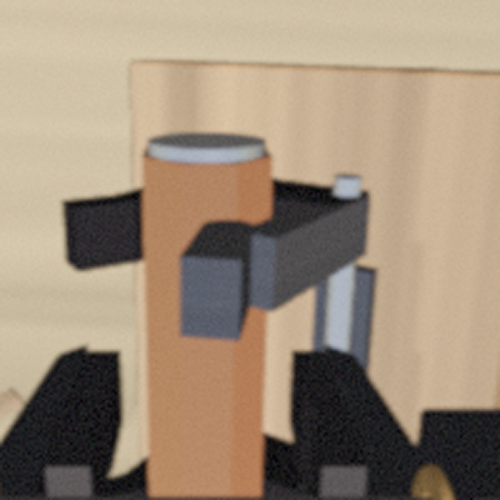

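View pics/s25z.png

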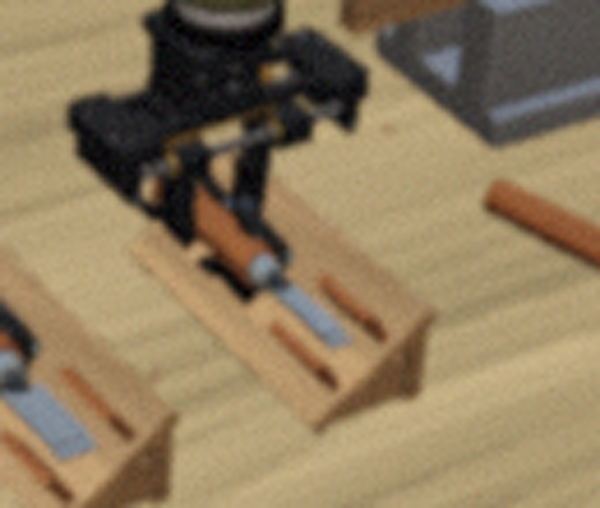

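Call:
play_rows:
  moves:
    - {"x": 0,"y": 0,"z": 0.02,"turn": 0.0,"hand": 0.44}
    - {"x": 0,"y": 0,"z": 0.035,"turn": 0.0,"hand": 0.44}
    - {"x": 0,"y": 0,"z": 0,"turn": 0,"hand": 0}
    - {"x": 0,"y": 0,"z": 0,"turn": 0,"hand": 0}
    - {"x": 0,"y": 0,"z": 0,"turn": 0,"hand": 0}
    - {"x": 0,"y": 0,"z": -0.02,"turn": 0,"hand": 0}
    - {"x": 0,"y": 0,"z": -0.015,"turn": 0,"hand": 0}
    - {"x": 0,"y": 0,"z": 0,"turn": 0,"hand": 0}
  squeeze: 40

```text
time_s: 33.4
ee_pos: [0.4469, 0.3145, 0.048]
eef_rot: [-0.026, 1.0, -0.001, -0.001]
force: [-0.6, -0.4, 0.3]
width: 0.005
```

Call:
play_rows:
  moves:
    - {"x": 0,"y": 0,"z": -0.002,"turn": 0.0,"hand": 0}
    - {"x": 0,"y": 0,"z": -0.002,"turn": 0.0,"hand": 0}

```text
time_s: 33.65
ee_pos: [0.4479, 0.315, 0.0457]
eef_rot: [-0.026, 1.0, 0.0, 0.0]
force: [-0.1, 0.7, -0.4]
width: 0.008
```

Call:
play_rows:
  moves:
    - {"x": 0,"y": 0,"z": -0.0015,"turn": 0.0,"hand": 0}
    - {"x": 0,"y": 0,"z": 0,"turn": 0.0,"hand": 0}

```text
time_s: 33.9
ee_pos: [0.4478, 0.3149, 0.0443]
eef_rot: [-0.026, 1.0, 0.0, 0.0]
force: [-0.1, 0.2, 2.8]
width: 0.001
```

Call:
play_rows:
  moves:
    - {"x": 0,"y": 0,"z": -0.001,"turn": 0.0,"hand": 0}
    - {"x": 0,"y": 0,"z": -0.0005,"turn": 0.0,"hand": 0}
    - {"x": 0,"y": 0,"z": 0,"turn": 0.0,"hand": 0}

```text
time_s: 34.28
ee_pos: [0.4479, 0.315, 0.0441]
eef_rot: [-0.026, 1.0, 0.0, 0.001]
force: [-4.3, -2.4, 16.7]
width: 0.005
```

Firm at home height. Next is the square press on the downhill chamfer.

Call:
play_rows:
  moves:
    - {"x": 0,"y": 0,"z": 0.02,"turn": 0.0,"hand": 0}
    - {"x": 0,"y": -0.025,"z": 0.005,"turn": 0.0,"hand": 0}
    - {"x": 0,"y": 0,"z": -0.019,"turn": 0.0,"hand": 0}
    - {"x": 0,"y": 0.0025,"z": -0.0035,"turn": 0.0,"hand": 0}
    - {"x": 0,"y": 0,"z": 0,"turn": 0.0,"hand": 0}

```text
time_s: 34.9
ee_pos: [0.4476, 0.2927, 0.0449]
eef_rot: [-0.026, 1.0, -0.0, -0.0]
force: [-0.1, 0.7, 0.6]
width: 0.004
```

Call:
play_rows:
  moves:
    - {"x": 0,"y": 0.0012,"z": -0.0016,"turn": 0.0,"hand": 0}
    - {"x": 0,"y": 0.0012,"z": -0.0016,"turn": 0.0,"hand": 0}

```text
time_s: 35.15
ee_pos: [0.4477, 0.295, 0.0419]
eef_rot: [-0.026, 1.0, 0.0, 0.0]
force: [-0.1, -0.7, -0.2]
width: 0.004
```

Call:
play_rows:
  moves:
    - {"x": 0,"y": 0.0012,"z": -0.0012,"turn": 0.0,"hand": 0}
    - {"x": 0,"y": 0.0012,"z": -0.0012,"turn": 0.0,"hand": 0}

```text
time_s: 35.4
ee_pos: [0.4477, 0.2966, 0.04]
eef_rot: [-0.026, 1.0, -0.001, 0.0]
force: [-3.2, -9.9, 17.5]
width: 0.002
```

Call:
play_rows:
  moves:
    - {"x": 0,"y": 0.0008,"z": -0.0008,"turn": 0.0,"hand": 0}
    - {"x": 0,"y": 0,"z": 0,"turn": 0.0,"hand": 0}

```text
time_s: 35.65
ee_pos: [0.4478, 0.2968, 0.0401]
eef_rot: [-0.026, 1.0, -0.001, 0.0]
force: [-4.5, -9.9, 17.6]
width: 0.006
```

Call:
play_rows:
  moves:
    - {"x": 0,"y": -0.008,"z": 0.025,"turn": 0.0,"hand": 0}
    - {"x": 0,"y": 0,"z": 0.05,"turn": 0.0,"hand": 0}
    - {"x": 0,"y": 0,"z": 0.05,"turn": 0.0,"hand": 0.5}
    - {"x": 0.04,"y": -0.015,"z": 0.05,"turn": 0,"hand": 1}
    - {"x": 0.04,"y": -0.015,"z": 0.02,"turn": 0,"hand": 1}
    - {"x": 0.02,"y": -0.01,"z": 0,"turn": 0,"hand": 1}
    - {"x": 0,"y": 0,"z": 0,"turn": 0,"hand": 1}
    - {"x": 0,"y": 0,"z": 0,"turn": 0,"hand": 1}

```text
time_s: 36.65
ee_pos: [0.5447, 0.2511, 0.2307]
eef_rot: [-0.026, 1.0, -0.0, -0.001]
force: [-0.0, -0.5, 0.0]
width: 0.664
```

Run:
```python
from h import *
import pickle
st=env.read_state(); print(st["ee_pos"],st["force"],st["width"],st["time_s"])
w=env.snapshot("wrist"); s=env.snapshot("scene"); pickle.dump((w,s),open("w26.pkl","wb"))
cv2.imwrite("pics/s26z.png",cv2.resize(s["pixels"][110:250,260:440][:,:,::-1],None,fx=4.2,fy=4.2,interpolation=cv2.INTER_CUBIC))
cv2.imwrite("pics/w26z.png",cv2.resize(w["pixels"][40:270,170:430][:,:,::-1],None,fx=2.6,fy=2.6,interpolation=cv2.INTER_CUBIC))
```

```text
[0.54468801 0.25113934 0.23070633] [-0.0294785  -0.51183872  0.03784322] 0.663858988993133 36.65
```

View pics/w26z.png

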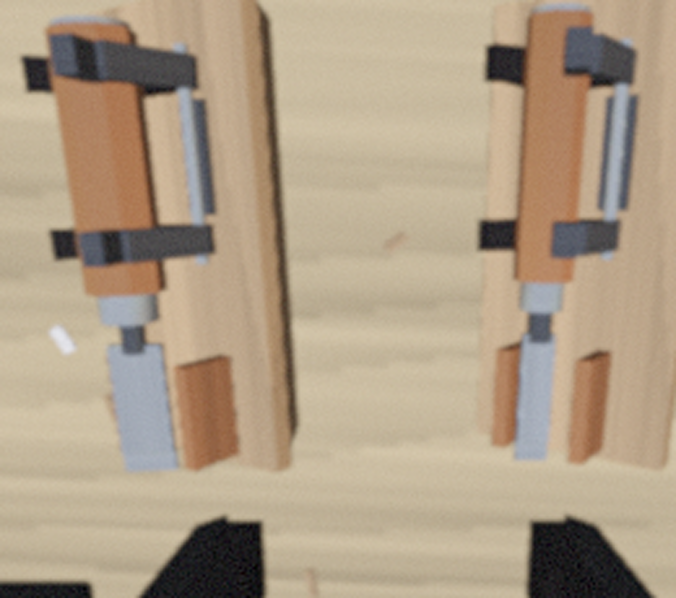

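View pics/s26z.png

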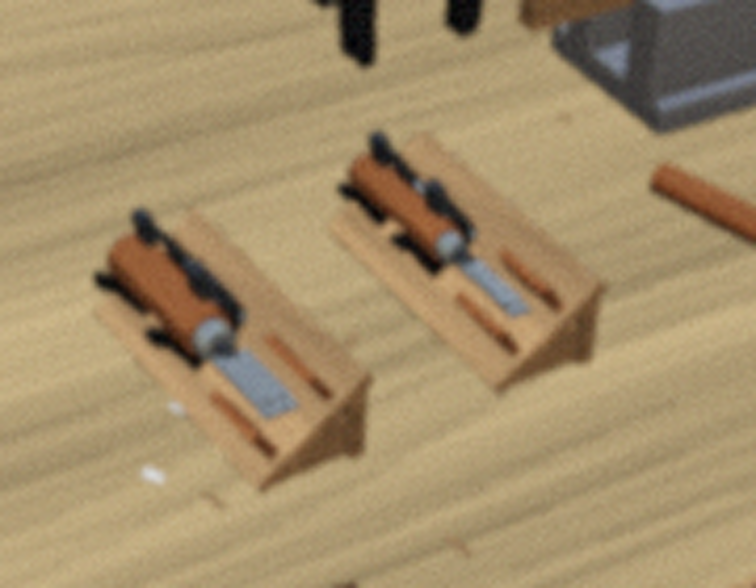

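Call:
play_rows:
  moves:
    - {"x": -0.02,"y": -0.06,"z": 0.02,"turn": 0,"hand": 1}
    - {"x": -0.02,"y": -0.06,"z": 0.02,"turn": 0,"hand": 1}
    - {"x": -0.02,"y": -0.06,"z": 0,"turn": 0,"hand": 1}
    - {"x": -0.02,"y": -0.06,"z": 0,"turn": 0,"hand": 1}
    - {"x": -0.02,"y": -0.06,"z": 0,"turn": 0,"hand": 1}
    - {"x": -0.02,"y": -0.06,"z": 0,"turn": 0,"hand": 1}
    - {"x": -0.02,"y": -0.06,"z": 0,"turn": 0,"hand": 1}
    - {"x": 0,"y": 0,"z": 0,"turn": 0,"hand": 1}

```text
time_s: 37.75
ee_pos: [0.4078, -0.1614, 0.2686]
eef_rot: [-0.023, 1.0, -0.0, -0.0]
force: [0.8, 0.3, 0.1]
width: 1.0
```

Run:
```python
from h import *
s=env.snapshot("scene");T=env.snapshot("top")
print(env.read_state()["time_s"])
a=cv2.imread("pics/top0.png").astype(int); d=np.abs(a-T["pixels"][:,:,::-1].astype(int)).max(2)
a0=cv2.imread("pics/top0.png")[85:285,130:480]; b0=T["pixels"][85:285,130:480][:,:,::-1]
cv2.imwrite("pics/t27.png",cv2.resize(np.vstack([a0,b0]),None,fx=1.48,fy=1.48,interpolation=cv2.INTER_CUBIC))
cv2.imwrite("pics/t27z.png",cv2.resize(T["pixels"][175:275,225:345][:,:,::-1],None,fx=5.8,fy=5.8,interpolation=cv2.INTER_CUBIC))
```

```text
37.85
```

View pics/t27.png

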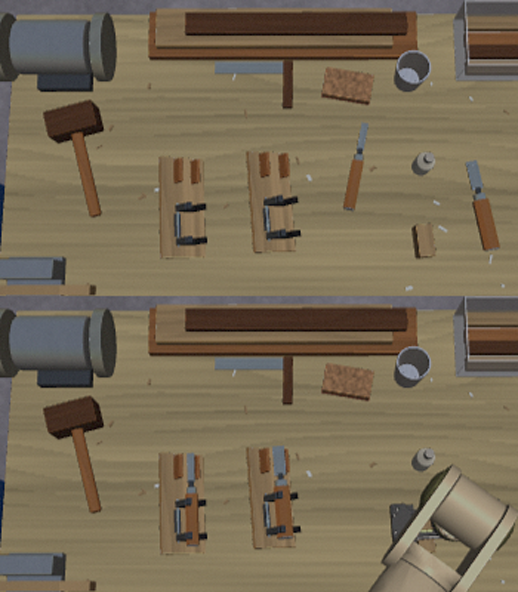

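View pics/t27z.png

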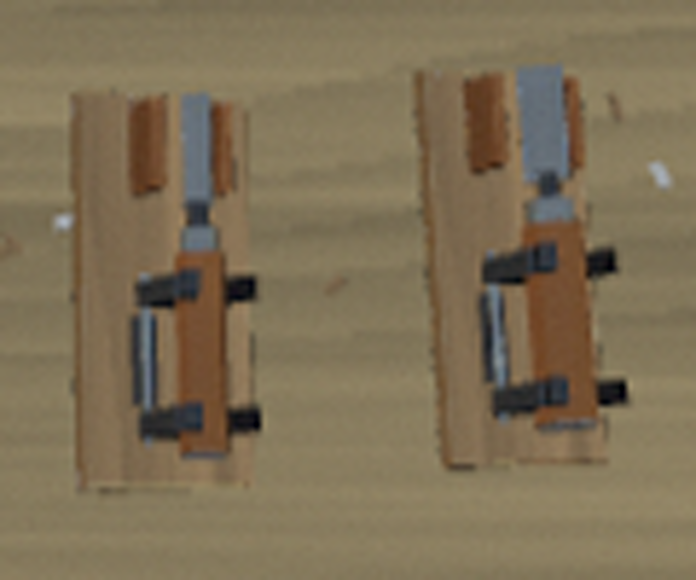

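```bash
python3 -c "
from rig import env
print(env.read_state()['time_s']); print(env.sign_off())"
```

```text
37.85
the job is handed in; nothing more can be done
None
```

Both chisels are in their clips, thick-handled in the wide one and thin-handled in the narrow one. I let go of both and handed the job in at 37.9 s of the 58 s allowed.

**What I did:** I gripped each handle at its middle and pushed it square to the board, past the jaw. After letting go, I pressed each one down again with the closed fingers, at up to about 33 N.

**Checks that passed:**
- **Fully home:** touching the top of each handle put it at its expected home height, within about 1 mm. Neither gave any further when pressed.
- **Jaws and blades:** the last pictures show both jaws closed over the handles. Both blades lie between their guard strips.
- **Everything else:** in the top view, the mallet, try square, sanding block, tin and glue bottle look unmoved. The arm hid the offcut in that last view.

**Checks that disagreed:**
- **Finger length:** the fingertips sit about 37 mm short of the reported TCP, so my first grasp of the thick handle closed above it without contact. I found the offset by touch and corrected for it.
- **Jaw entry:** the camera estimate of the wide clip was about 3 mm too far up the slope, so the wide jaw pushed back harder than expected (about 24 N at the wrist). I shifted to correct it.
- **Handle roll:** the thick handle did not turn the roughly 10° needed to lie flat on the seats. The thin one looks the same, though I did not measure it.
- **Centring:** the thick handle may be up to about 2 mm towards the blade from the prongs' middle. One picture showed that offset and another showed it centred.

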